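Load a main board on the preheater and click up the heat

TASK

Get the console's main board ready for desoldering on the board preheater: lift it by its heat sink, set it down gently in the preheater's board holder with its short edges resting on the two rails, and slide the movable rail up snug against it. Then turn the heat dial clockwise, click by click, to the fifth click from off without ever going past the fifth, and let go. Leave the other things on the bench where they lie.

Things in the scene. Friction and masses are not known exactly. Their poses are not given: they have to be found in the camera images.
- preheater: Fixed light-grey bench appliance, 270 (x) x 260 (y) x 60 mm high, with a grey control panel along its front and a dark glass heating field with a board holder behind it. Origin: centre of its underside, on the table. x runs from front (panel, robot side) to back, y to its left, z up.
- holder (a point): Centre of the clamped board's place, at ledge height: 80 mm above the table, 55 mm behind the preheater's centre; axes as the preheater's. Two aluminium rails run along x from -65 to +65 mm. Each has an inner ledge 22 mm wide at z = 0 for the board's edge and outside it a 6 mm thick lip up to z = +5 mm, whose inner face is the stop.
- fixed_stop (a point): Middle of the stop face of the right-hand rail, which is fixed: 70 mm to the right (-y) of the holder point, at ledge height. Axes as the preheater's.
- rail (a joint): How far the left-hand rail is slid to the right (-y), in m, 0 (wide open) to 0.045. Its stop face is at y = +95 mm minus this value from the holder point, so the 140 mm board is gripped at 0.025. Slides stiffly (2 N), stays where left. Starts at 0 to 0.010.
- rail_tab (a point): On the black finger tab of the left-hand rail, an upright plate outside the rail at mid-length: 30 mm along x, 10 mm thick along y. The point is the plate's centre in x and y, 100 mm above the table, 12 mm below its top, 30 mm above its foot, 15 mm above the rail's lip, which stands beside it on the inside. Push it from outside or pinch it. Moves with the rail; axes as the preheater's.
- board_center (a point): Loose main board, about 0.25 kg: green, 100 (x) x 140 (y) x 3 mm, with a finned heat sink on its middle, 50 mm along x, 40 mm along y, top 35 mm above the underside; grip its flat +y and -y sides. Beside these the board is clear above 5 mm; connectors 10 mm high on the long edges. The point is the heat sink's middle, 19 mm above the underside. Either way round will do.
- dial_grip (a point): On the heat dial's upright axis, 88 mm above the table, 143 mm in front of (-x) and 50 mm left of (+y) the holder point. Black knob on a 56 mm wide, 5 mm high skirt; its grip is a bar 54 mm long, 14 mm thick, from 22 mm below to 10 mm above this point. x points along the bar to the pointer end (white line on that half of its top); turns with the dial.
- dial (a joint): Dial, rad: 0 at off, growing clockwise from above. Ten click positions 0.5236 (30 degrees) apart, a black mark at each; off has the longest mark, 135 degrees left of the preheater's x; stop at the ninth click. Fifth click: 2.618 (pointer 15 degrees right of x). Snaps into each click; 0.15 N m to leave one. Starts at off, first or second click (rarely poised between two).
- tray: Bystander: flat black parts tray with six compartments, 200 x 130 x 36 mm; origin under its centre.
- grille: Bystander: black slatted front grille of the console, 60 x 170 x 22 mm; origin under its centre.
- screwdriver: Bystander: screwdriver with a black handle, 190 mm long, lying flat; origin under its middle.
Things that resemble listed ones, but are neither listed nor needed, are in the scene too. What is shaped like the part that bears board_center but yellow is not meant.

How it is judged:
On the way, in this order (a step that is already met when the one before it is completed fails the run):
1. the board lies level across both rails, let go (y of board_center in the frame of holder between -0.012 and 0.026 m and z of board_center in the frame of holder between 0.016 and 0.022 m and x of board_center in the frame of holder between -0.025 and 0.025 m and angle between the y axis of board_center and the y axis of holder, either way round below 0.14 rad and contact force between the fingers and board below 0.05 N), for 0.2 s.
2. the movable rail is slid up snug against the board (y of board_center in the frame of holder between -0.005 and 0.005 m and z of board_center in the frame of holder between 0.016 and 0.022 m and x of board_center in the frame of holder between -0.025 and 0.025 m and angle between the y axis of board_center and the y axis of holder, either way round below 0.06 rad and value of joint rail above 0.022 m), for 0.2 s.
3. the dial is at the fifth click (value of joint dial between 2.448 and 2.788 rad), for 0.3 s.
At the end, for the whole second after the job is handed in: The board rests on both ledges (height within 3 mm), square within 0.06 rad, centred within 25 mm along the rails and 5 mm across; the rail is within 3 mm of gripping it (0.022 or more); the dial stands in its fifth click (within 0.17 rad) (all of step 2 and all of step 3 and linear speed of board below 0.01 m/s); the robot touches nothing.
It fails at once if the dial was turned past the fifth click (value of joint dial above 2.938 rad).
It fails at once if the board was dropped (over 0.5 m/s while not held) (linear speed of board above 0.5 m/s and contact force between the fingers and board below 0.05 N).
It fails at once if a bystander was disturbed (moved over 30 mm) (distance of any of tray, grille, screwdriver from where it was at the start of the episode above 0.03 m).
It also fails if it takes over 72 s, if anything falls off the work surface, if the arm or the gripper's body presses on something with over 40 N, if the wrist force passes 120 N, or if a joint passes its speed limit or range.

ROBOT

A 6-joint arm with a two-finger parallel gripper is mounted at the origin on the work surface. World frame = base frame: x ahead of the robot, y to its left, z up, the work surface at z = 0. Lengths are in m, angles in rad, forces in N, time in s.
With the tool pointing down it reaches from about 0.375 to 0.9 m from the base axis. Payload 3.1 kg.
Tool frame: the origin (TCP) lies on the centre line of the jaws, within the pads' length; the fingertips stand 25 mm ahead of it and the grasp point (between the pads) lies 6 mm ahead of it (robot.nose_length is the y of the fingertips in the tool frame, in m); y points along the fingers, z is the direction in which the jaws open and shut, and the axes are right-handed (so a half turn about y gives the same grasp; the last joint's range is limited). The gripper opens to 87 mm and grips with 3 to 60 N. Pads are 19 mm wide; open, the fingers measure 117 mm over their backs; the gripper's body (75 mm by 190 mm) begins 51 mm behind the grasp point.
Start: joints at [0.968, 0.527, 1.433, -0, 1.181, -0.178], TCP at [0.258, 0.569, 0.248] pointing down, gripper open.
Joint ranges: [-3.08, 3.08], [-0.75, 2.2], [0.22, 2.44], [-1.43, 4.57], [0, 2.65], [-2.85, 2.85]. Speed limits (rad/s): [2.79, 2.79, 3.14, 3.14, 3.14, 3.14].

INTERFACE

Orientations are given as a unit quaternion [x, y, z, w].
In Python, from rig import robot, eyes, ticket gives the robot as it stands.
- The arm moves only by the tool play_rows, never from a script. Its argument "series" is a list of rows, each a list of 7 numbers: the opening, from 0 (shut) to 1 (fully open), then the shift along the tool's x, y, z scaled (see below), then the turn, a rotation vector about the tool's x, y, z scaled (see below). In form: [[claw, dx, dy, dz, ax, ay, az], ...]. A call has 1 to 12 rows; each row shifts and turns the commanded pose from where the row before left it, along the tool's axes as they then stand; what a row does not reach is not made up. The controller multiplies each number of a shift by 100 mm and each number of a turn by 180 degrees. A row lasts 1/12 s, in which the tool goes at most 41.7 mm and 7.16 degrees, less where a joint would pass 70% of its speed; a pose out of reach is approached as far as the arm can. A call with a number of a shift or a turn outside -1 to 1 is refused whole. A call with a gripper value outside its range is refused whole. The fingers move at their own pace and stop on an object; "grip_force" is the grip in N (left out, the last holds). Time passes only in rows, so rows that do not move let the fingers close. It gives the time, the measured TCP pose, the force and the opening at its end, in the units of the state.
- robot.get_obs(): the state, without advancing time (a new reading comes with each control period).
- eyes.camera(name): name is "scene" or "top"; returns the picture (400x640x3 uint8, red, green, blue); there is no depth.
- eyes.camera_params(name): a dict with "K" (3x3 intrinsics, pixels), "rvec" (rotation vector, rad) and "tvec" (3), from world to camera coordinates, as OpenCV has them. Camera axes: x right, y down, z forward; pixel columns grow to the right and rows downward; lengths in m; the calibration is good to about 2 mm. A picture is of the moment at which its call begins. camera_params takes no time and is no camera call.
- ticket.hand_in(): hands the job in, once; it reports no verdict.
The state is a dict: "time": time; "q": joint angles; "joint_velocities": joint speeds; "joint_torque": joint torques, N m; "position": TCP position; "tool_rot": TCP orientation; "ft_force": force on the tool from outside, world axes, zero at the start; "moment": the same for the moment, N m; "grip_width": finger opening in m.
Only numpy, scipy, OpenCV 4.12 (cv2) and the standard library are available. Lean on these libraries where they do the work, as an engineer would, in place of code of your own. Each camera call takes 0.05 s, during which the arm holds its last target.

## Working session

There is one attempt and no reset: what is moved stays moved. The work goes in short steps, Python scripts to look and compute and a tool call to move; the robot and the scene stay as the last step left them, time stands still between calls to the robot, and variables do not carry over. Pictures are saved under pics/ and viewed, and the job is handed in when it is done.

Besides the shell and the picture viewer there is one more tool, called after "Call:" as name(argument=value, ...), one argument or row to a line, values as JSON. play_rows: Moves the arm, as the interface text tells. Its arguments: {"type":"object","properties":{"series":{"type":"array","items":{"type":"array","items":{"type":"number"}}},"grip_force":{"type":"number"}},"required":["series"]}

```bash
ls; mkdir -p pics; cat > h.py <<'E'
import numpy as np, cv2
from rig import robot, eyes, ticket
from scipy.spatial.transform import Rotation as R
def P(n):
    p=eyes.camera_params(n); return np.array(p["K"],float),np.array(p["rvec"],float).ravel(),np.array(p["tvec"],float).ravel()
def unproj(n,u,v,z):
    K,r,t=P(n); Rm=R.from_rotvec(r).as_matrix()
    d=Rm.T@np.linalg.solve(K,[u,v,1]); c=-Rm.T@t
    return c+d*(z-c[2])/d[2]
def proj(n,p):
    K,r,t=P(n); return cv2.projectPoints(np.array(p,float).reshape(-1,3),r,t,K,None)[0].reshape(-1,2)
def shot(n,name,crop=None,s=1):
    im=eyes.camera(n)[:,:,::-1].copy(); cv2.imwrite('pics/raw_'+name+'.png',im)
    if crop: im=im[crop[1]:crop[3],crop[0]:crop[2]]
    if s!=1: im=cv2.resize(im,None,fx=s,fy=s,interpolation=cv2.INTER_CUBIC)
    cv2.imwrite('pics/'+name+'.png',im)
E
python3 - <<'E'
from h import *
shot('scene','s0');shot('top','t0')
for n in('scene','top'):
    K,r,t=P(n);print(n,K,-R.from_rotvec(r).as_matrix().T@t)
print(robot.get_obs(), robot.nose_length)
E
```

```text
pics
scene [[406.04022718   0.         321.15552092]
 [  0.         406.04022718 200.74657674]
 [  0.           0.           1.        ]] [1.28714691 0.29153492 0.94200922]
top [[389.00487882   0.         328.58510172]
 [  0.         389.00487882 197.37477527]
 [  0.           0.           1.        ]] [ 0.25789332 -0.01913853  1.43067909]
{'time': 0.1, 'q': array([ 9.67465826e-01,  5.28337829e-01,  1.43379417e+00, -5.70871670e-06,
        1.18138664e+00, -1.78498851e-01]), 'joint_velocities': array([-1.39394670e-03, -2.24053422e-03, -1.48992332e-03, -7.65032042e-05,
       -8.50229952e-04, -1.84601794e-04]), 'joint_torque': array([-8.10281963e-04, -4.40986741e+01, -1.77151698e+01,  6.34250930e-02,
        5.34228596e-02, -5.91327921e-05]), 'position': array([0.25722246, 0.56893769, 0.24668481]), 'tool_rot': array([ 0.6918443 , -0.14933061,  0.14881514, -0.69058373]), 'ft_force': array([ 0.57736726,  0.27456712, -0.50546077]), 'moment': array([-0.0232872 , -0.01536708,  0.02384152]), 'grip_width': 0.08669083886654878} 0.025
```

View pics/s0.png

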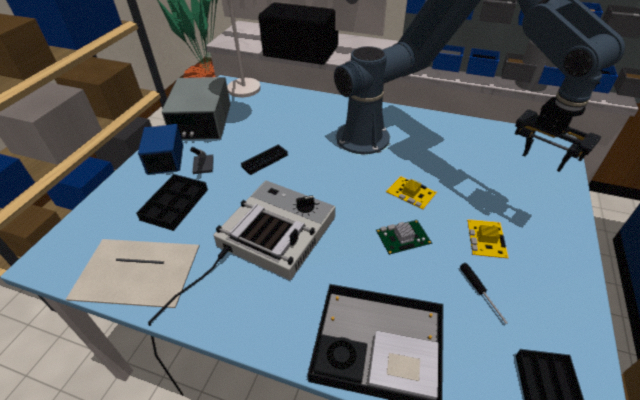

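View pics/t0.png

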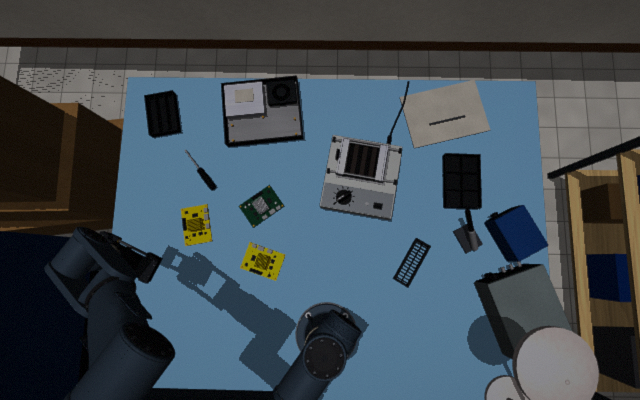

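The top view has up = +x and left = +y. The green board is at about (262,206), the preheater at about (362,178), and two yellow decoys sit nearby. Next I'll enlarge the crops.

```bash
python3 - <<'E'
import cv2
im=cv2.imread('pics/raw_t0.png'); im2=cv2.imread('pics/raw_s0.png')
def c(im,x0,y0,x1,y1,s,n): cv2.imwrite('pics/'+n,cv2.resize(im[y0:y1,x0:x1],None,fx=s,fy=s,interpolation=cv2.INTER_CUBIC))
c(im,310,125,415,225,6,'t0p.png');c(im,230,175,295,240,8,'t0b.png')
c(im2,205,170,345,285,5,'s0p.png');c(im2,365,205,445,265,8,'s0b.png')
E
```

```text
(no output)
```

View pics/t0p.png

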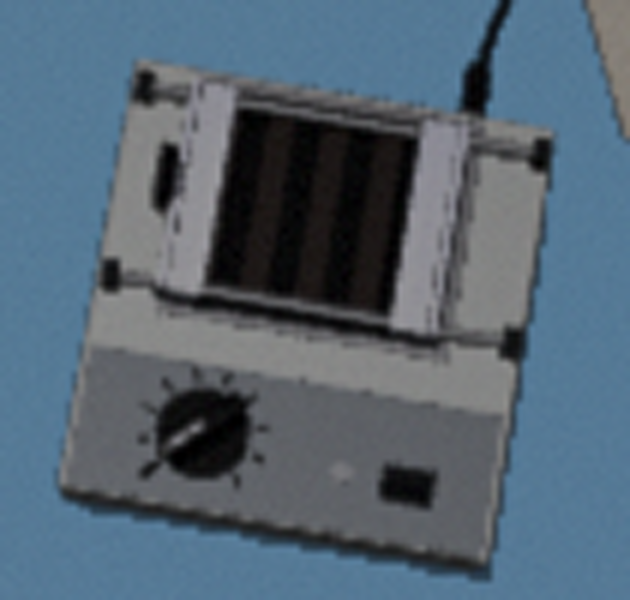

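View pics/t0b.png

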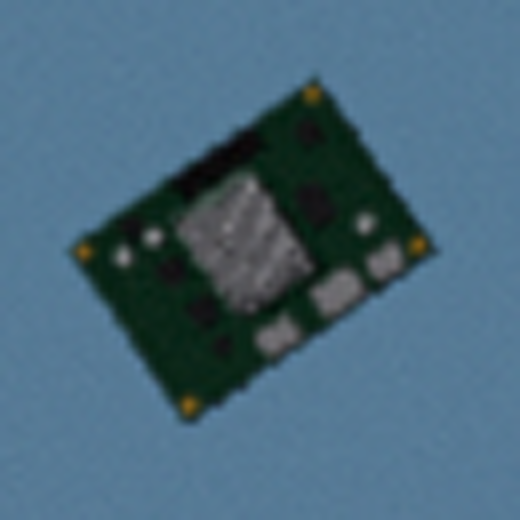

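View pics/s0p.png

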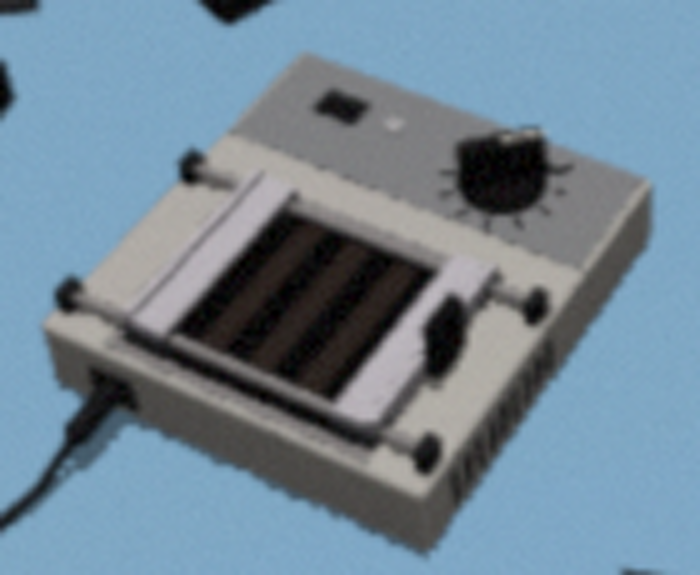

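View pics/s0b.png

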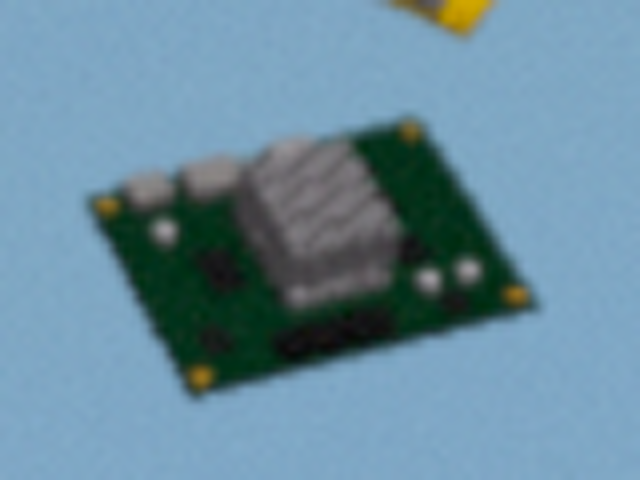

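```bash
cat > fit.py <<'E'
from h import *
from scipy.optimize import least_squares
def full(pts,s,o): return (np.array(pts,float)+.5)/s-.5+np.array(o)
def fit(loc,obs,x0):
    def f(x):
        c,s=np.cos(x[2]),np.sin(x[2]); out=[]
        for n in obs:
            L=np.array(loc[n],float); W=np.c_[x[0]+c*L[:,0]-s*L[:,1],x[1]+s*L[:,0]+c*L[:,1],L[:,2]]
            out.append((proj(n,W)-obs[n]).ravel())
        return np.concatenate(out)
    r=least_squares(f,x0,loss='soft_l1'); return r.x,f(r.x).round(1)
E
cat > m1.py <<'E'
from fit import *
z=.06
Lt=[(.135,.13,z),(.135,-.13,z),(-.135,.13,z),(-.135,-.13,z)]
Ls=[(-.135,-.13,z),(-.135,.13,z),(.135,.13,z),(.135,-.13,z)]
ot=full([(135,63),(552,130),(62,487),(490,563)],6,(310,125))
os_=full([(305,55),(652,183),(430,490),(47,328)],5,(205,170))
for nm,o in(('both',{'top':ot,'scene':os_}),('top',{'top':ot}),('scene',{'scene':os_})):
    print(nm,*fit({'top':Lt,'scene':Ls},o,[.6,-.15,-.15]))
# board: guess orientation from top corners
b=full([(315,80),(438,250),(188,420),(72,250)],8,(230,175))
bs=full([(415,118),(540,305),(193,393),(88,200)],8,(365,205))
for n,q in(('top',b),('scene',bs)):
    W=np.array([unproj(n,u,v,.003) for u,v in q]);print(n,W.round(4),W.mean(0).round(4))
E
python3 m1.py
```

```text
both [ 0.55983252 -0.11686945 -0.15243273] [-1.1 -0.4 -0.2 -0.4 -1.5  0.9 -0.3  0.3 -0.9 -1.4  0.5 -1.4 -0.6  1.3
 -1.6 -0.4]
top [ 0.5602559  -0.11949251 -0.15537603] [-0.2 -0.6  0.7 -0.4 -0.8  0.7  0.3  0.3]
scene [ 0.5606707 -0.1141885 -0.154054 ] [-0.2 -1.1  1.3 -1.   0.1  1.9 -1.  -0.1]
top [[0.5348 0.2212 0.003 ]
 [0.4553 0.161  0.003 ]
 [0.3749 0.2735 0.003 ]
 [0.453  0.331  0.003 ]] [0.4545 0.2467 0.003 ]
scene [[0.3728 0.276  0.003 ]
 [0.4526 0.336  0.003 ]
 [0.5341 0.2231 0.003 ]
 [0.4552 0.1648 0.003 ]] [0.4537 0.25   0.003 ]
```

```bash
cat >> h.py <<'E'
def wrap(a): return (a+np.pi/2)%np.pi-np.pi/2
def goto(p,jyaw,half=0,verbose=1):
    """remaining shift in tool axes (/100mm), turn about tool y (/180deg), for jaw axis at world yaw jyaw"""
    o=robot.get_obs(); Rm=R.from_quat(o['tool_rot']).as_matrix()
    d=Rm.T@(np.array(p)-o['position'])
    jz=np.arctan2(Rm[1,2],Rm[0,2]); dy=wrap(jyaw-jz)+half*np.pi  # world-z turn
    print('t',round(o['time'],2),'pos',o['position'].round(4),'jaw deg',round(np.degrees(jz),2),'q',o['q'].round(2),'w',round(o['grip_width'],4),'F',o['ft_force'].round(1))
    print('tool y',Rm[:,1].round(3),'shift',(d*10).round(3),'turn y',round(-dy/np.pi,4),'=deg ccw',round(np.degrees(dy),2))
E
python3 - <<'E'
from h import *
print(R.from_quat(robot.get_obs()['tool_rot']).as_matrix().round(3))
goto([.454,.2484,.15],np.radians(126.7))
E
```

```text
[[ 0.911 -0.001  0.412]
 [-0.412 -0.002  0.911]
 [-0.    -1.    -0.002]]
t 0.1 pos [0.2572 0.5689 0.2467] jaw deg 65.66 q [ 0.97  0.53  1.43 -0.    1.18 -0.18] w 0.0867 F [ 0.6  0.3 -0.5]
tool y [-0.001 -0.002 -1.   ] shift [ 3.114  0.97  -2.108] turn y -0.3391 =deg ccw 61.04
```

Call:
play_rows(
  series=[
    [1, 0.26, 0, -0.176, 0, 0, 0],
    [1, 0.26, 0, -0.176, 0, 0, 0],
    [1, 0.26, 0, -0.176, 0, 0, 0],
    [1, 0.26, 0, -0.176, 0, 0, 0],
    [1, 0.26, 0, -0.176, 0, 0, 0],
    [1, 0.26, 0, -0.176, 0, 0, 0],
    [1, 0.26, 0, -0.176, 0, 0, 0],
    [1, 0.26, 0, -0.176, 0, 0, 0],
    [1, 0.26, 0, -0.176, 0, 0, 0],
    [1, 0.26, 0, -0.176, 0, 0, 0],
    [1, 0.26, 0, -0.176, 0, 0, 0],
    [1, 0.26, 0, -0.176, 0, 0, 0],
  ],
  grip_force=20,
)

```text
time: 1.1
position: [0.4551, 0.2469, 0.2473]
tool_rot: [0.691, -0.149, 0.149, -0.691]
ft_force: [0.1, -0.7, 0.0]
grip_width: 0.0868
```

Call:
play_rows(
  series=[
    [1, 0, 0.1, 0, 0, -0.038, 0],
    [1, 0, 0.1, 0, 0, -0.038, 0],
    [1, 0, 0.1, 0, 0, -0.038, 0],
    [1, 0, 0.1, 0, 0, -0.038, 0],
    [1, 0, 0.1, 0, 0, -0.038, 0],
    [1, 0, 0.1, 0, 0, -0.038, 0],
    [1, 0, 0.1, 0, 0, -0.038, 0],
    [1, 0, 0.1, 0, 0, -0.038, 0],
    [1, 0, 0.1, 0, 0, -0.035, 0],
    [1, 0, 0, 0, 0, 0, 0],
    [1, 0, 0, 0, 0, 0, 0],
  ],
)

```text
time: 2.02
position: [0.4543, 0.2483, 0.157]
tool_rot: [-0.671, -0.221, 0.222, 0.672]
ft_force: [-0.1, 0.3, -0.4]
grip_width: 0.0869
```

```bash
python3 - <<'E'
from h import *
goto([.454,.2484,.15],np.radians(126.7))
shot('scene','s1',(340,130,460,250),5);shot('top','t1',(220,150,320,250),6)
p=robot.get_obs();Rm=R.from_quat(p['tool_rot']).as_matrix();print(Rm.round(3))
# predicted fingertip outlines: inner face of pads at tip
w=p['grip_width']/2
for s in(-1,1):
  for a in(-.0095,.0095):
    q=p['position']+Rm@np.array([a,.025,s*w]); print(s,a,'scene',(proj('scene',q)[0]-[340,130])*5+2,'top',(proj('top',q)[0]-[220,150])*6+2.5)
E
```

```text
t 2.02 pos [0.4543 0.2483 0.157 ] jaw deg 126.51 q [ 0.28  0.52  1.79  0.    0.84 -1.92] w 0.0869 F [-0.1  0.3 -0.4]
tool y [-0.002 -0.    -1.   ] shift [-0.001  0.07   0.003] turn y -0.001 =deg ccw 0.19
[[ 0.803  0.001 -0.596]
 [ 0.596  0.     0.803]
 [ 0.001 -1.    -0.   ]]
-1 -0.0095 scene [265.8949745  386.98009303] top [278.77044064 272.60548291]
-1 0.0095 scene [280.31493101 410.27058573] top [259.89904122 245.74215317]
1 -0.0095 scene [407.54801537 352.86733629] top [150.21817124 362.39723241]
1 0.0095 scene [423.36097262 375.4039035 ] top [131.48931904 335.20518898]
```

View pics/s1.png

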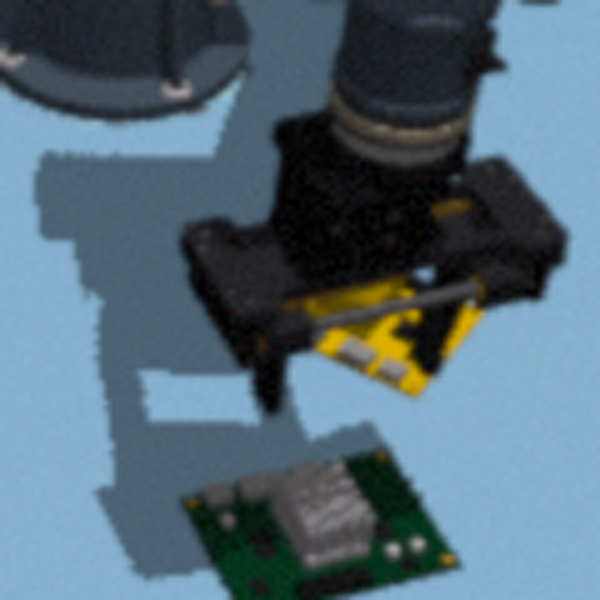

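View pics/t1.png

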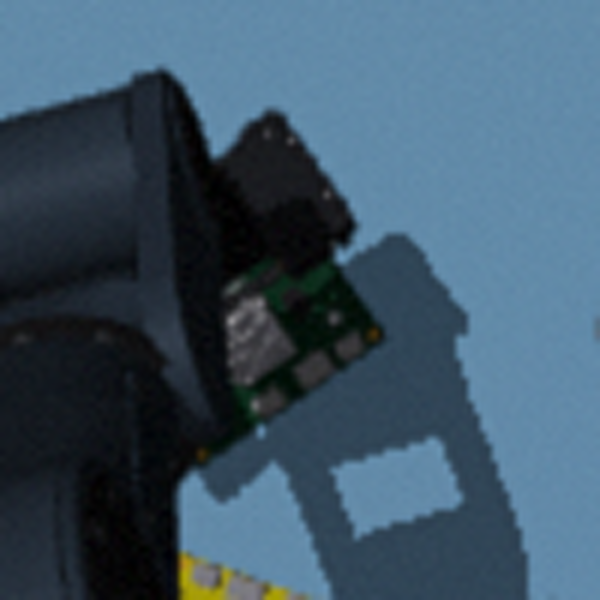

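Call:
play_rows(
  series=[
    [1, 0, 0.2, 0, 0, 0, 0],
    [1, 0, 0.25, 0, 0, 0, 0],
    [1, 0, 0.25, 0, 0, 0, 0],
    [1, 0, 0.2, 0, 0, 0, 0],
    [1, 0, 0.15, 0, 0, 0, 0],
    [1, 0, 0.1, 0, 0, 0, 0],
    [1, 0, 0.05, 0, 0, 0, 0],
    [1, 0, 0.02, 0, 0, 0, 0],
    [1, 0, 0, 0, 0, 0, 0],
  ],
)

```text
time: 2.87
position: [0.4551, 0.2485, 0.0359]
tool_rot: [0.671, 0.223, -0.222, -0.671]
ft_force: [0.2, 0.5, -0.3]
grip_width: 0.0864
```

```bash
python3 - <<'E'
from h import *
goto([.454,.2484,.034],np.radians(126.7))
shot('scene','s2',(350,160,450,270),6)
E
```

```text
t 2.87 pos [0.4551 0.2485 0.0359] jaw deg 126.66 q [ 0.28  0.74  1.85  0.    0.56 -1.93] w 0.0864 F [ 0.2  0.5 -0.3]
tool y [ 0.001  0.    -1.   ] shift [-0.01   0.019  0.006] turn y -0.0002 =deg ccw 0.04
```

View pics/s2.png

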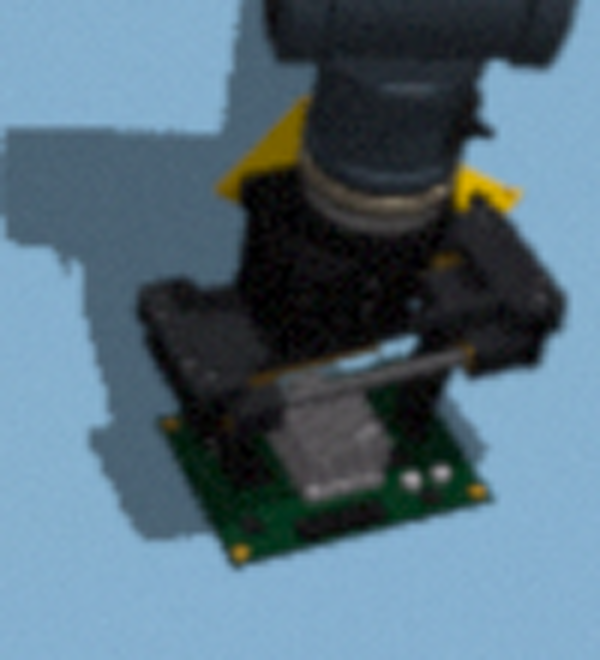

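The fingers straddle the heat sink with a gap on both sides. I'll close them.

Call:
play_rows(
  series=[
    [1, 0, 0.025, 0, 0, 0, 0],
    [0.7, 0, 0, 0, 0, 0, 0],
    [0.5, 0, 0, 0, 0, 0, 0],
    [0.4, 0, 0, 0, 0, 0, 0],
    [0.3, 0, 0, 0, 0, 0, 0],
    [0.2, 0, 0, 0, 0, 0, 0],
    [0.2, 0, 0, 0, 0, 0, 0],
    [0.2, 0, 0, 0, 0, 0, 0],
    [0.2, 0, 0, 0, 0, 0, 0],
    [0.2, 0, 0, 0, 0, 0, 0],
  ],
  grip_force=25,
)

```text
time: 3.75
position: [0.4544, 0.2486, 0.0331]
tool_rot: [-0.671, -0.222, 0.223, 0.671]
ft_force: [-1.5, 1.6, 1.0]
grip_width: 0.0393
```

Call:
play_rows(
  series=[
    [0.2, 0, -0.05, 0, 0, 0, 0],
    [0.2, 0, -0.1, 0, 0, 0, 0],
    [0.2, 0, -0.2, 0, 0, 0, 0],
    [0.2, 0, -0.25, 0, 0, 0, 0],
    [0.2, 0, -0.25, 0, 0, 0, 0],
    [0.2, 0, -0.25, 0, 0, 0, 0],
    [0.2, 0, -0.25, 0, 0, 0, 0],
    [0.2, 0, -0.2, 0, 0, 0, 0],
    [0.2, 0, -0.1, 0, 0, 0, 0],
    [0.2, 0, 0, 0, 0, 0, 0],
    [0.2, 0, 0, 0, 0, 0, 0],
  ],
)

```text
time: 4.67
position: [0.4545, 0.2483, 0.1982]
tool_rot: [0.671, 0.223, -0.222, -0.671]
ft_force: [0.2, 0.2, -2.7]
grip_width: 0.0394
```

```bash
python3 - <<'E'
from h import *
goto([.614,-.125,.22],np.radians(81.2))
shot('scene','s3',(340,80,460,220),5);shot('top','t3',(200,150,320,250),6)
E
```

```text
t 4.67 pos [0.4545 0.2483 0.1982] jaw deg 126.68 q [ 0.28  0.45  1.75 -0.    0.94 -1.93] w 0.0394 F [ 0.2  0.2 -2.7]
tool y [ 0.  0. -1.] shift [-0.95  -0.217 -3.947] turn y 0.2527 =deg ccw -45.48
```

View pics/s3.png

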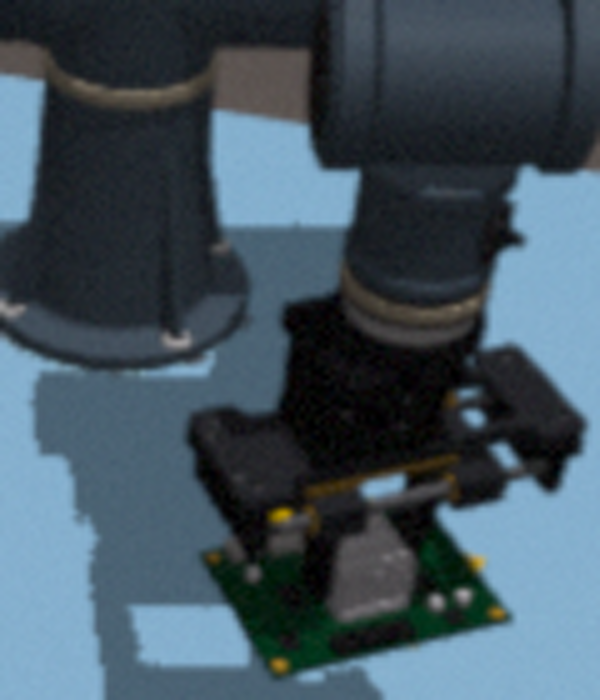

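View pics/t3.png

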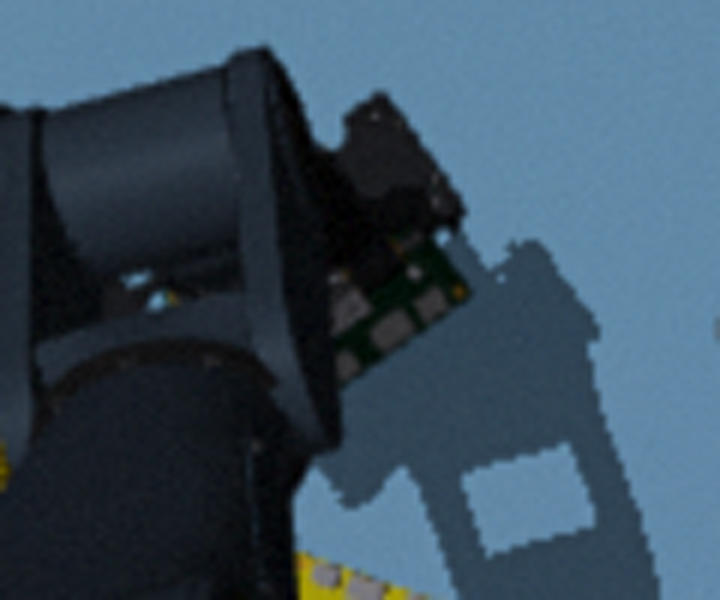

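```bash
python3 - <<'E'
from fit import *
o=robot.get_obs();p=o['position'];a=np.radians(126.68)
ey=np.array([np.cos(a),np.sin(a)]);ex=np.array([ey[1],-ey[0]])
z=.168
for nm,(sx,sy),n,px,s,off in (('B',(-1,-1),'scene',(200,552),5,(340,80)),('A',(1,-1),'scene',(278,678),5,(340,80)),('D',(1,1),'scene',(512,620),5,(340,80)),('B',(-1,-1),'top',(470,296),6,(200,150))):
    u=full([px],s,off)[0]; w=unproj(n,*u,z)[:2]; pr=p[:2]+sx*.05*ex+sy*.07*ey
    d=w-pr; print(nm,n,'obs-pred',d.round(4),'along ex,ey',(d@ex).round(4),(d@ey).round(4))
print(ex,ey)
E
```

```text
B scene obs-pred [-0.0005  0.0006] along ex,ey -0.0001 0.0008
A scene obs-pred [0.0008 0.0019] along ex,ey 0.0018 0.0011
D scene obs-pred [ 0.0025 -0.0004] along ex,ey 0.0018 -0.0018
B top obs-pred [-0.0002 -0.0001] along ex,ey -0.0002 0.0001
[0.80198421 0.59734524] [-0.59734524  0.80198421]
```

```bash
cat > ov.py <<'E'
import sys
from h import *
X=[float(v) for v in sys.argv[1:4]]; r=float(sys.argv[4]); tag=sys.argv[5]; dang=float(sys.argv[6]) if len(sys.argv)>6 else 0
ts=sys.argv[7] if len(sys.argv)>7 else 't0'; ss=sys.argv[8] if len(sys.argv)>8 else 's0'
c,s=np.cos(X[2]),np.sin(X[2])
def W(L): L=np.array(L,float); return np.c_[X[0]+c*L[:,0]-s*L[:,1],X[1]+s*L[:,0]+c*L[:,1],L[:,2]]
def rect(x0,x1,y0,y1,z): return [(x0,y0,z),(x1,y0,z),(x1,y1,z),(x0,y1,z)]
h=.055
items=[(rect(-.135,.135,-.13,.13,.06),(0,0,255)),
 (rect(h-.065,h+.065,-.076,-.070,.085),(0,255,255)),(rect(h-.065,h+.065,-.070,-.048,.08),(0,255,0)),
 (rect(h-.065,h+.065,.095-r,.101-r,.085),(0,255,255)),(rect(h-.065,h+.065,.073-r,.095-r,.08),(0,255,0)),
 ([(-.088+.028*np.cos(t),.05+.028*np.sin(t),.065) for t in np.linspace(0,6.28,30)],(255,0,255))]
a=np.radians(135)-dang; ca,sa=np.cos(a),np.sin(a)
items.append(([(-.088+ca*x-sa*y,.05+sa*x+ca*y,.098) for x,y in((-.027,-.007),(.027,-.007),(.027,.007),(-.027,.007))],(255,255,0)))
for n,f,cr,k in(('top',ts,(310,125,415,225),7),('scene',ss,(205,170,345,285),5)):
    im=cv2.imread(f'pics/raw_{f}.png')[cr[1]:cr[3],cr[0]:cr[2]]; im=cv2.resize(im,None,fx=k,fy=k,interpolation=cv2.INTER_CUBIC)
    for L,col in items:
        q=(proj(n,W(L))-[cr[0],cr[1]]+.5)*k-.5
        cv2.polylines(im,[np.round(q*8).astype(np.int32)],True,col,1,cv2.LINE_AA,3)
    cv2.imwrite(f'pics/ov_{n}_{tag}.png',im)
E
python3 ov.py .5602 -.1165 -.1535 0.004 a
```

```text
(no output)
```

View pics/ov_top_a.png

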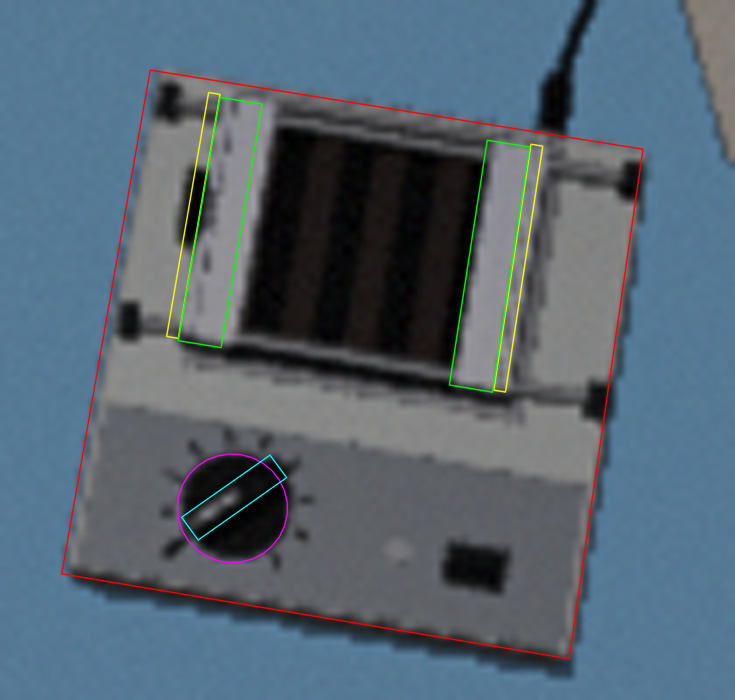

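View pics/ov_scene_a.png

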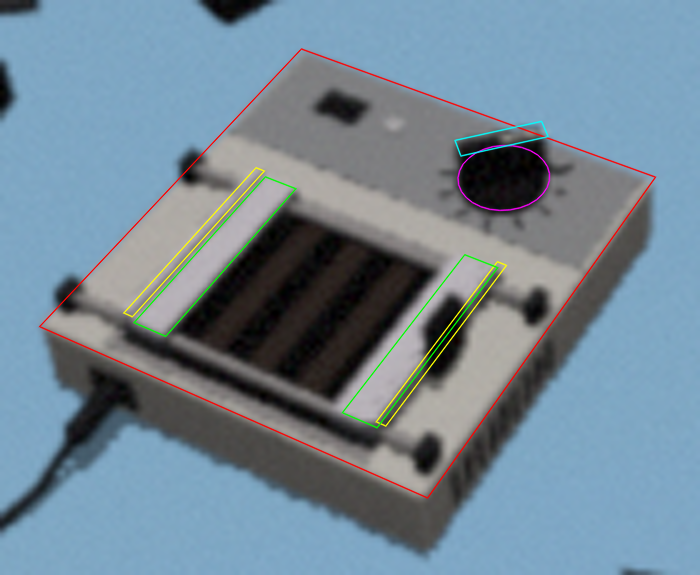

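```bash
python3 - <<'E'
from h import *
goto([.6158,-.1177,.22],np.radians(81.2))
E
```

```text
t 4.77 pos [0.4537 0.2481 0.1968] jaw deg 126.68 q [ 0.28  0.46  1.75 -0.    0.94 -1.93] w 0.0395 F [ 0.2  0.3 -2.8]
tool y [-0.003 -0.001 -1.   ] shift [-0.885 -0.233 -3.902] turn y 0.2527 =deg ccw -45.48
```

Call:
play_rows(
  series=[
    [0.2, -0.035, -0.02, -0.15, 0, 0, 0],
    [0.2, -0.075, -0.03, -0.33, 0, 0, 0],
    [0.2, -0.075, -0.03, -0.33, 0, 0, 0],
    [0.2, -0.075, -0.03, -0.33, 0, 0, 0],
    [0.2, -0.075, -0.03, -0.33, 0, 0, 0],
    [0.2, -0.075, -0.03, -0.33, 0, 0, 0],
    [0.2, -0.075, -0.02, -0.33, 0, 0, 0],
    [0.2, -0.075, -0.02, -0.33, 0, 0, 0],
    [0.2, -0.075, 0, -0.33, 0, 0, 0],
    [0.2, -0.075, 0, -0.33, 0, 0, 0],
    [0.2, -0.075, 0, -0.33, 0, 0, 0],
    [0.2, -0.05, 0, -0.23, 0, 0, 0],
  ],
)

```text
time: 5.77
position: [0.608, -0.0996, 0.2168]
tool_rot: [-0.671, -0.221, 0.223, 0.672]
ft_force: [0.3, 0.4, -1.7]
grip_width: 0.0398
```

Call:
play_rows(
  series=[
    [0.2, -0.05, 0, -0.22, 0, 0, 0],
    [0.2, 0, 0, 0, 0, 0.02, 0],
    [0.2, 0, 0, 0, 0, 0.036, 0],
    [0.2, 0, 0, 0, 0, 0.036, 0],
    [0.2, 0, 0, 0, 0, 0.036, 0],
    [0.2, 0, 0, 0, 0, 0.036, 0],
    [0.2, 0, 0, 0, 0, 0.036, 0],
    [0.2, 0, 0, 0, 0, 0.036, 0],
    [0.2, 0, 0, 0, 0, 0.017, 0],
    [0.2, 0, 0, 0, 0, 0, 0],
  ],
)

```text
time: 6.6
position: [0.6157, -0.1169, 0.2166]
tool_rot: [-0.705, 0.056, -0.053, 0.705]
ft_force: [0.4, 0.9, -3.5]
grip_width: 0.0398
```

```bash
python3 - <<'E'
from h import *
goto([.6158,-.1177,.16],np.radians(81.2))
shot('scene','s4',(200,110,360,290),4);shot('top','t4',(290,100,420,230),6)
E
```

```text
t 6.6 pos [ 0.6157 -0.1169  0.2166] jaw deg 81.09 q [-0.37  0.57  1.46 -0.    1.12 -1.78] w 0.0398 F [ 0.4  0.9 -3.5]
tool y [-0.004  0.002 -1.   ] shift [ 0.005  0.566 -0.009] turn y -0.0006 =deg ccw 0.11
```

View pics/s4.png

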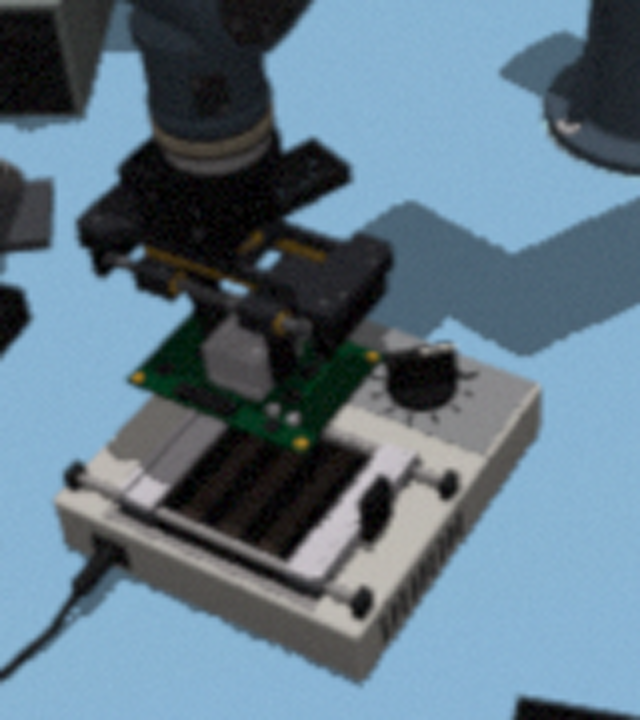

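View pics/t4.png

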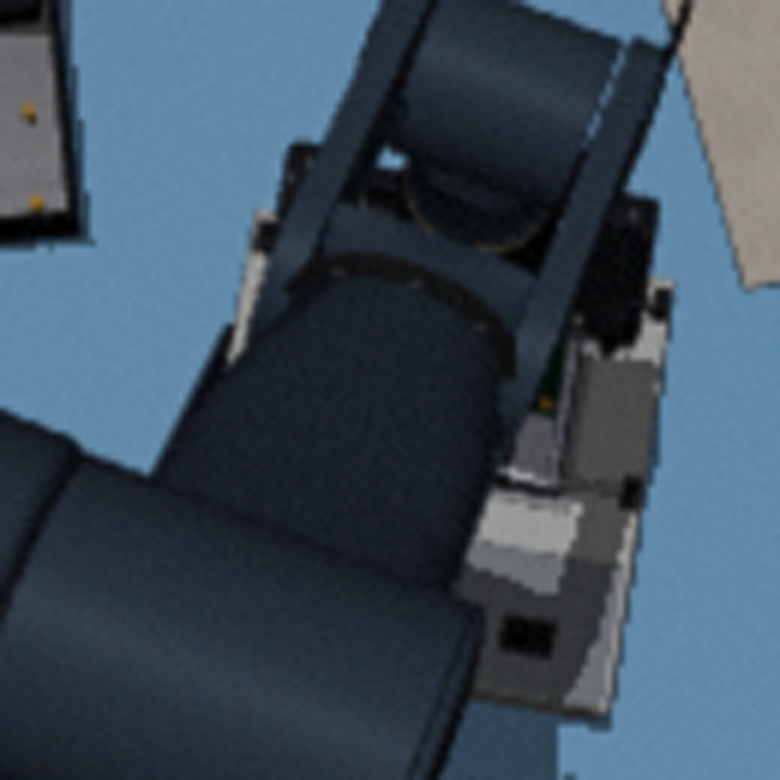

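Call:
play_rows(
  series=[
    [0.2, 0, 0.1, 0, 0, 0, 0],
    [0.2, 0, 0.2, 0, 0, 0, 0],
    [0.2, 0, 0.2, 0, 0, 0, 0],
    [0.2, 0, 0.2, 0, 0, 0, 0],
    [0.2, 0, 0.12, 0, 0, 0, 0],
    [0.2, 0, 0.07, 0, 0, 0, 0],
    [0.2, 0, 0.02, 0, 0, 0, 0],
    [0.2, 0, 0, 0, 0, 0, 0],
  ],
)

```text
time: 7.37
position: [0.6168, -0.1172, 0.1276]
tool_rot: [-0.705, 0.055, -0.054, 0.705]
ft_force: [0.3, -1.1, -3.1]
grip_width: 0.0398
```

```bash
python3 - <<'E'
from h import *
goto([.6158,-.1177,.1131],np.radians(81.2))
shot('scene','s5',(210,160,340,280),6)
E
```

```text
t 7.37 pos [ 0.6168 -0.1172  0.1276] jaw deg 81.15 q [-0.37  0.68  1.52 -0.    0.94 -1.78] w 0.0398 F [ 0.3 -1.1 -3.1]
tool y [-0.001  0.    -1.   ] shift [-0.009  0.145 -0.006] turn y -0.0003 =deg ccw 0.05
```

View pics/s5.png

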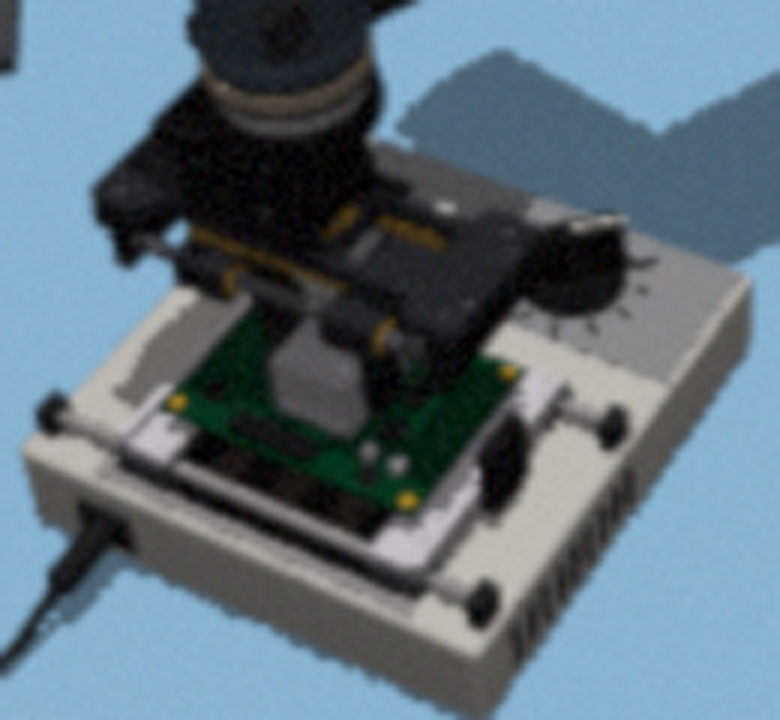

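```bash
python3 - <<'E'
from fit import *
X=(.5602,-.1172,-.1535);c,s=np.cos(X[2]),np.sin(X[2])
def loc(w): d=w[:2]-np.array(X[:2]); return (np.array([c*d[0]+s*d[1],-s*d[0]+c*d[1]])-[.055,0]).round(4)
print('tcp',loc(robot.get_obs()['position']))
for nm,px,z in(('board back-right',(163,403),.0975),('board back-left',(408,514),.0975),('board front-left',(520,365),.0975)):
    print(nm,loc(unproj('scene',*full([px],6,(210,160))[0],z)))
E
python3 - <<'E'
import cv2
im=cv2.imread('pics/raw_s5.png')[205:270,220:310]
cv2.imwrite('pics/s5c.png',cv2.resize(im,None,fx=8.5,fy=8.5,interpolation=cv2.INTER_CUBIC))
E
```

```text
tcp [0.0014 0.0085]
board back-right [ 0.047  -0.0602]
board back-left [0.0507 0.0772]
board front-left [-0.0501  0.0757]
```

View pics/s5c.png

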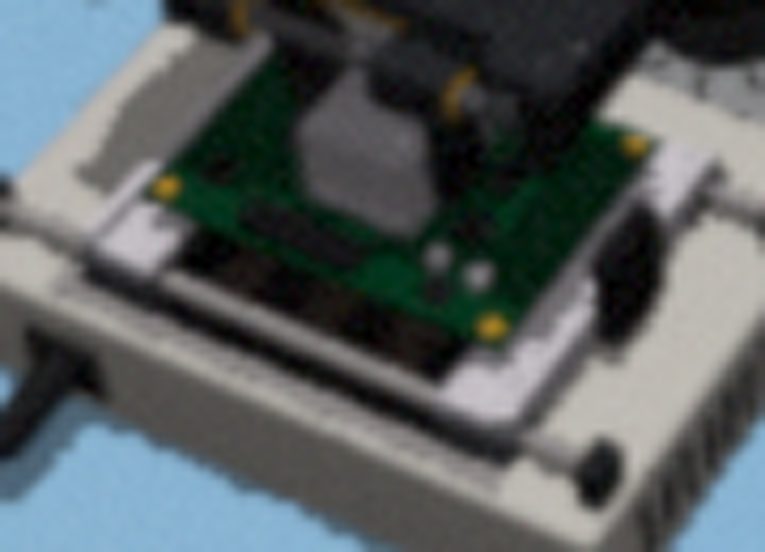

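Call:
play_rows(
  series=[
    [0.2, 0, 0.04, 0, 0, 0, 0],
    [0.2, 0, 0.04, 0, 0, 0, 0],
    [0.2, 0, 0.02, 0, 0, 0, 0],
    [0.2, 0, 0.01, 0, 0, 0, 0],
    [0.2, 0, 0.01, 0, 0, 0, 0],
    [0.2, 0, 0, 0, 0, 0, 0],
  ],
)

```text
time: 7.92
position: [0.6167, -0.1172, 0.1159]
tool_rot: [-0.705, 0.055, -0.055, 0.705]
ft_force: [0.6, 0.3, -2.6]
grip_width: 0.0395
```

Call:
play_rows(
  series=[
    [0.2, 0, 0.005, 0, 0, 0, 0],
    [0.2, 0, 0.005, 0, 0, 0, 0],
    [0.2, 0, 0.005, 0, 0, 0, 0],
    [0.2, 0, 0, 0, 0, 0, 0],
  ],
)

```text
time: 8.25
position: [0.6167, -0.1172, 0.1145]
tool_rot: [-0.705, 0.055, -0.055, 0.705]
ft_force: [-0.1, -0.9, -3.4]
grip_width: 0.0401
```

Call:
play_rows(
  series=[
    [0.2, 0, 0.005, 0, 0, 0, 0],
    [0.2, 0, 0.005, 0, 0, 0, 0],
    [0.2, 0, 0, 0, 0, 0, 0],
  ],
)

```text
time: 8.5
position: [0.6167, -0.1172, 0.1134]
tool_rot: [-0.705, 0.055, -0.055, 0.705]
ft_force: [-0.8, 0.5, -2.4]
grip_width: 0.0396
```

Call:
play_rows(
  series=[
    [0.2, 0, 0.005, 0, 0, 0, 0],
    [0.2, 0, 0.005, 0, 0, 0, 0],
    [0.2, 0, 0, 0, 0, 0, 0],
  ],
)

```text
time: 8.75
position: [0.6168, -0.1172, 0.1131]
tool_rot: [0.705, -0.055, 0.055, -0.705]
ft_force: [-0.8, 0.5, 1.2]
grip_width: 0.0399
```

Contact at z = .113, as expected. I'll release slowly.

Call:
play_rows(
  series=[
    [0.5, 0, 0, 0, 0, 0, 0],
    [0.6, 0, 0, 0, 0, 0, 0],
    [0.7, 0, 0, 0, 0, 0, 0],
    [0.8, 0, 0, 0, 0, 0, 0],
    [0.8, 0, 0, 0, 0, 0, 0],
    [0.8, 0, 0, 0, 0, 0, 0],
    [0.8, 0, 0, 0, 0, 0, 0],
  ],
)

```text
time: 9.33
position: [0.6168, -0.1172, 0.1125]
tool_rot: [0.705, -0.055, 0.055, -0.705]
ft_force: [0.0, 0.3, 0.0]
grip_width: 0.0682
```

```bash
python3 - <<'E'
from h import *
goto([.6158,-.1177,.2],np.radians(81.2))
shot('scene','s6',(210,160,340,280),6)
E
```

```text
t 9.33 pos [ 0.6168 -0.1172  0.1125] jaw deg 81.14 q [-0.37  0.7   1.53 -0.    0.91 -1.78] w 0.0682 F [0.  0.3 0. ]
tool y [ 0. -0. -1.] shift [-0.009 -0.875 -0.006] turn y -0.0003 =deg ccw 0.06
```

View pics/s6.png

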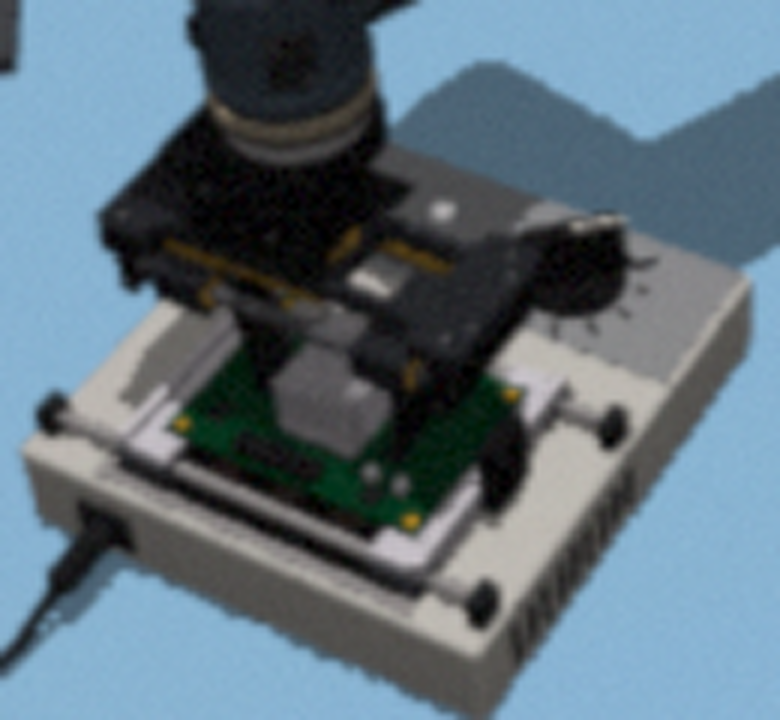

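Call:
play_rows(
  series=[
    [0.8, 0, -0.1, 0, 0, 0, 0],
    [0.8, 0, -0.2, 0, 0, 0, 0],
    [0.8, 0, -0.25, 0, 0, 0, 0],
    [0.6, 0, -0.25, 0, 0, 0, 0],
    [0.4, 0, -0.15, 0, 0, 0, 0],
    [0.2, 0, 0, 0.25, 0, 0, 0],
    [0, 0, 0, 0.3, 0, 0, 0],
    [0, 0, 0, 0.3, 0, 0, 0],
    [0, 0, 0, 0.3, 0, 0, 0],
    [0, 0, 0, 0.25, 0, 0, 0],
    [0, 0, 0, 0, 0, 0, 0],
  ],
)

```text
time: 10.3
position: [0.6385, 0.026, 0.2085]
tool_rot: [-0.704, 0.053, -0.053, 0.706]
ft_force: [-0.2, -0.6, 0.1]
grip_width: 0.0242
```

```bash
python3 - <<'E'
from h import *
goto([.6158,-.1177,.2],np.radians(81.2))
shot('scene','s7',(210,120,340,280),5);shot('top','t7',(300,110,420,230),6)
E
```

```text
t 10.3 pos [0.6385 0.026  0.2085] jaw deg 81.39 q [-0.13  0.59  1.43  0.    1.12 -1.56] w 0.0242 F [-0.2 -0.6  0.1]
tool y [ 0.001  0.002 -1.   ] shift [-0.01   0.081 -1.455] turn y 0.0011 =deg ccw -0.19
```

View pics/s7.png

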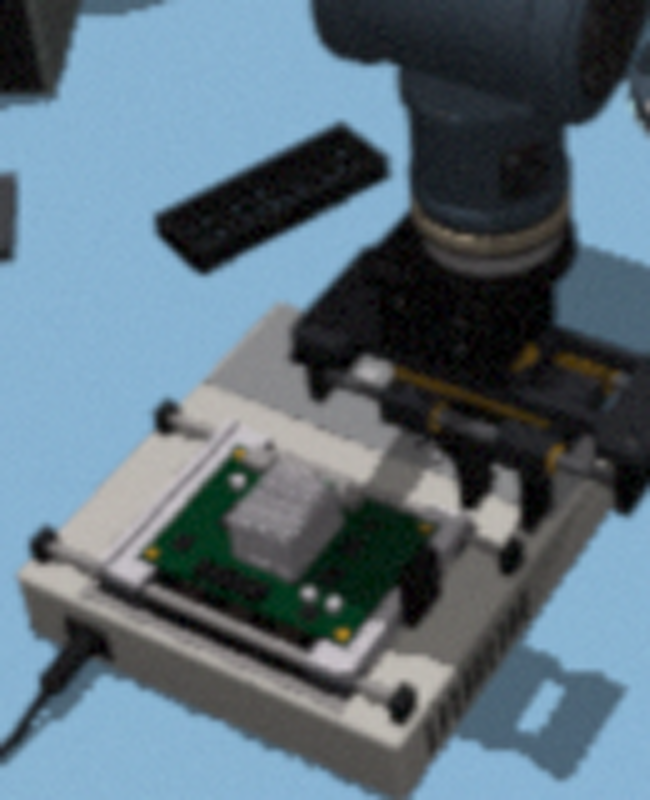

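View pics/t7.png

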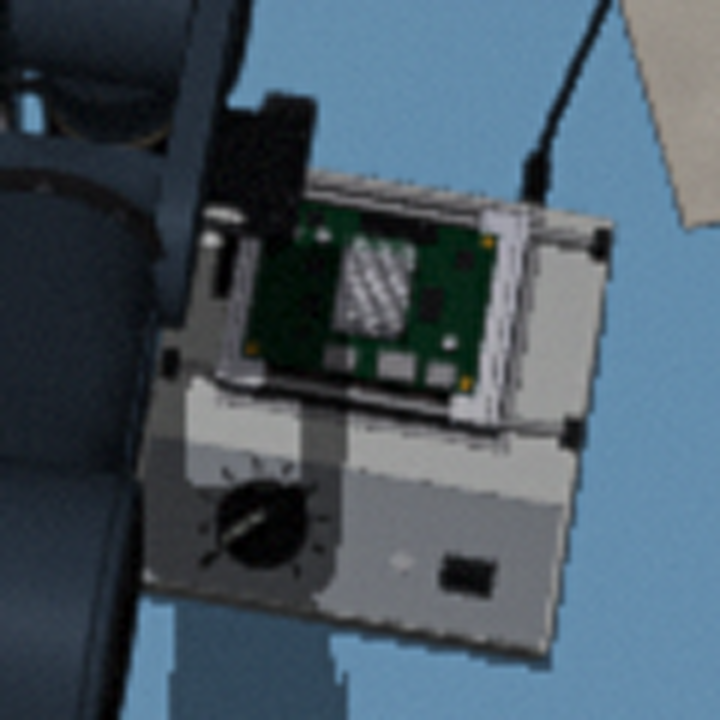

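```bash
python3 - <<'E'
from fit import *
X=(.5602,-.1172,-.1535);c,s=np.cos(X[2]),np.sin(X[2])
def loc(w): d=w[:2]-np.array(X[:2]); return (np.array([c*d[0]+s*d[1],-s*d[0]+c*d[1]])-[.055,0]).round(4)
print('tcp',loc(robot.get_obs()['position']))
print('tab top',loc(unproj('top',*full([(225,263)],6,(300,110))[0],.11)))
print('tab scene',loc(unproj('scene',*full([(422,583)],5,(210,120))[0],.095)))
for n,px in(('left rail lip?',(228,340)),('board bl',(247,350)),('board br',(474,392)),('board tr',(496,238)),('right lip out',(520,320))):
  print(n,loc(unproj('top',*full([px],6,(300,110))[0],.083)))
def W(x,y,z): x+=.055; return [X[0]+c*x-s*y,X[1]+s*x+c*y,z]
print('above start',W(0,.15,.113)); goto(W(0,.15,.14),np.radians(81.2))
E
```

```text
tcp [0.001  0.1496]
tab top [-0.0008  0.0952]
tab scene [0.0014 0.0988]
left rail lip? [-0.0395  0.0866]
board bl [-0.0436  0.0745]
board br [-0.0465 -0.0616]
board tr [ 0.0485 -0.0607]
right lip out [ 0.0011 -0.0821]
above start [np.float64(0.6374879957437706), np.float64(0.022626913410512345), 0.113]
t 10.4 pos [0.6384 0.022  0.2082] jaw deg 81.28 q [-0.14  0.59  1.44 -0.    1.12 -1.56] w 0.0164 F [ 0.4 -0.6  0.1]
tool y [ 0.001 -0.001 -1.   ] shift [-0.01   0.682  0.005] turn y 0.0005 =deg ccw -0.08
```

Call:
play_rows(
  series=[
    [0, 0, 0.2, 0, 0, 0, 0],
    [0, 0, 0.25, 0, 0, 0, 0],
    [0, 0, 0.25, 0, 0, 0, 0],
    [0, 0, 0.2, 0, 0, 0, 0],
    [0, 0, 0.1, 0, 0, 0, 0],
    [0, 0, 0, -0.08, 0, 0, 0],
    [0, 0, 0, -0.1, 0, 0, 0],
    [0, 0, 0, -0.05, 0, 0, 0],
    [0, 0, 0, 0, 0, 0, 0],
  ],
)

```text
time: 11.15
position: [0.6358, -0.004, 0.1092]
tool_rot: [0.705, -0.054, 0.056, -0.705]
ft_force: [0.4, -0.5, -0.1]
grip_width: 0.0004
```

```bash
python3 - <<'E'
from h import *
goto([.6158,-.1177,.2],np.radians(81.2))
shot('scene','s8',(210,150,340,280),6)
E
```

```text
t 11.15 pos [ 0.6358 -0.004   0.1092] jaw deg 81.01 q [-0.18  0.71  1.51 -0.    0.91 -1.6 ] w 0.0004 F [ 0.4 -0.5 -0.1]
tool y [ 0.003 -0.001 -1.   ] shift [-0.017 -0.907 -1.155] turn y -0.001 =deg ccw 0.19
```

View pics/s8.png

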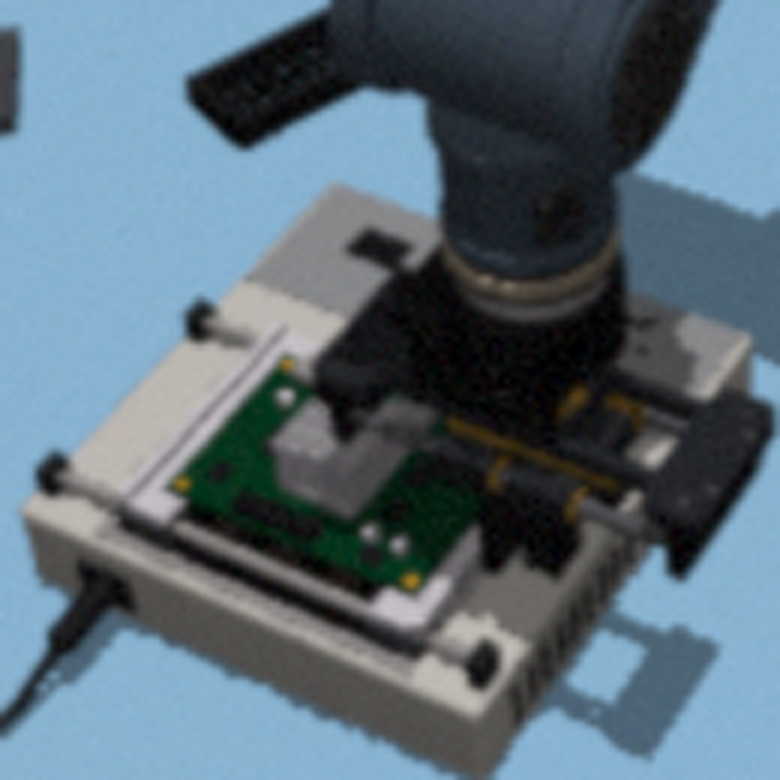

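Call:
play_rows(
  series=[
    [0, 0, 0, -0.03, 0, 0, 0],
    [0, 0, 0, -0.03, 0, 0, 0],
    [0, 0, 0, -0.02, 0, 0, 0],
    [0, 0, 0, -0.02, 0, 0, 0],
    [0, 0, 0, 0, 0, 0, 0],
  ],
)

```text
time: 11.62
position: [0.6332, -0.0117, 0.1077]
tool_rot: [0.705, -0.055, 0.055, -0.705]
ft_force: [0.4, -0.3, 0.9]
grip_width: 0.0004
```

Call:
play_rows(
  series=[
    [0, 0, 0, -0.02, 0, 0, 0],
    [0, 0, 0, -0.02, 0, 0, 0],
    [0, 0, 0, -0.01, 0, 0, 0],
    [0, 0, 0, 0, 0, 0, 0],
  ],
)

```text
time: 11.95
position: [0.6325, -0.016, 0.1075]
tool_rot: [-0.705, 0.055, -0.055, 0.705]
ft_force: [0.7, 2.6, -0.6]
grip_width: 0.0004
```

Call:
play_rows(
  series=[
    [0, 0, 0, -0.02, 0, 0, 0],
    [0, 0, 0, -0.02, 0, 0, 0],
    [0, 0, 0, -0.01, 0, 0, 0],
    [0, 0, 0, 0, 0, 0, 0],
  ],
)

```text
time: 12.28
position: [0.6316, -0.0215, 0.1075]
tool_rot: [-0.705, 0.055, -0.055, 0.705]
ft_force: [0.7, 2.3, -1.0]
grip_width: 0.0004
```

Call:
play_rows(
  series=[
    [0, 0, 0, -0.02, 0, 0, 0],
    [0, 0, 0, -0.02, 0, 0, 0],
    [0, 0, 0, 0, 0, 0, 0],
  ],
)

```text
time: 12.53
position: [0.6309, -0.0257, 0.1075]
tool_rot: [0.705, -0.055, 0.055, -0.705]
ft_force: [-0.2, 2.2, -1.3]
grip_width: 0.0004
```

```bash
python3 - <<'E'
from h import *
X=(.5602,-.1172,-.1535);c,s=np.cos(X[2]),np.sin(X[2])
def loc(w): d=w[:2]-np.array(X[:2]); return (np.array([c*d[0]+s*d[1],-s*d[0]+c*d[1]])-[.055,0]).round(4)
o=robot.get_obs();print('tcp',loc(o['position']),o['ft_force'])
shot('scene','s9',(220,180,320,280),7)
E
```

```text
tcp [0.0009 0.1012] [-0.21529998  2.1981407  -1.28798766]
```

View pics/s9.png

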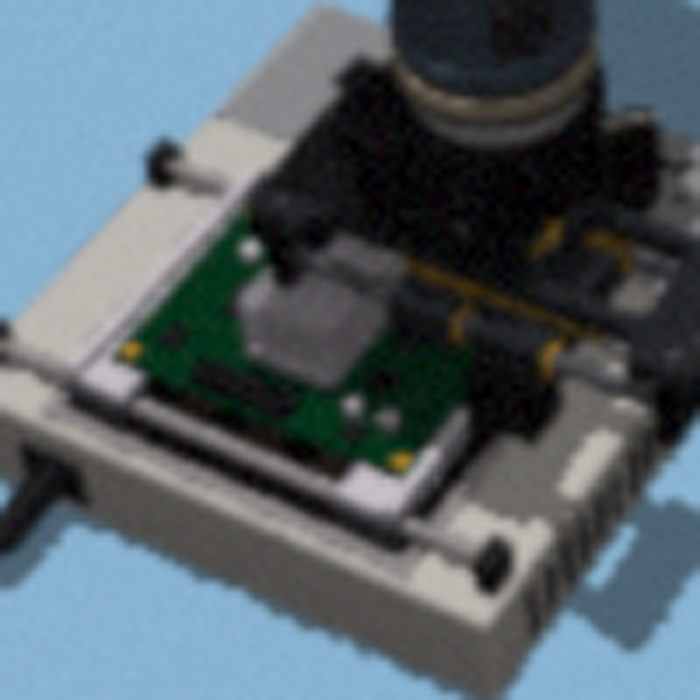

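Call:
play_rows(
  series=[
    [0, 0, 0, -0.02, 0, 0, 0],
    [0, 0, 0, -0.02, 0, 0, 0],
    [0, 0, 0, 0, 0, 0, 0],
  ],
)

```text
time: 12.83
position: [0.6303, -0.0295, 0.1075]
tool_rot: [-0.705, 0.055, -0.055, 0.705]
ft_force: [-0.4, 2.0, -0.1]
grip_width: 0.0006
```

Call:
play_rows(
  series=[
    [0, 0, 0, -0.02, 0, 0, 0],
    [0, 0, 0, -0.01, 0, 0, 0],
    [0, 0, 0, 0, 0, 0, 0],
  ],
)

```text
time: 13.08
position: [0.6302, -0.0302, 0.1075]
tool_rot: [-0.704, 0.055, -0.055, 0.706]
ft_force: [1.2, 9.2, -0.5]
grip_width: 0.0006
```

Call:
play_rows(
  series=[
    [0, 0, 0, -0.01, 0, 0, 0],
    [0, 0, 0, -0.01, 0, 0, 0],
    [0, 0, 0, 0, 0, 0, 0],
  ],
)

```text
time: 13.33
position: [0.6301, -0.0305, 0.1075]
tool_rot: [-0.703, 0.055, -0.055, 0.707]
ft_force: [3.3, 13.5, 0.2]
grip_width: 0.0004
```

Force climbed to 13.5 N with no more travel, so the board is clamped. I'll back off and look.

Call:
play_rows(
  series=[
    [0, 0, 0, 0.05, 0, 0, 0],
    [0, 0, 0, 0.15, 0, 0, 0],
    [0, 0, 0, 0.15, 0, 0, 0],
    [0, 0, -0.2, 0.05, 0, 0, 0],
    [0, 0, -0.3, 0, 0, 0, 0],
    [0, 0, -0.3, 0, 0, 0, 0],
    [0, 0, -0.1, 0.3, 0, 0, 0],
    [0, 0, 0, 0.35, 0, 0, 0],
    [0, 0, 0, 0.35, 0, 0, 0],
    [0, 0, 0, 0.3, 0, 0, 0],
    [0, 0, 0, 0.2, 0, 0, 0],
    [0, 0, 0, 0, 0, 0, 0],
  ],
)

```text
time: 14.33
position: [0.6591, 0.1588, 0.1978]
tool_rot: [-0.705, 0.052, -0.053, 0.706]
ft_force: [-0.1, 0.4, -0.0]
grip_width: 0.0008
```

```bash
python3 - <<'E'
from h import *
goto([.6158,-.1177,.2],np.radians(81.2))
shot('scene','s10',(205,170,345,285),5);shot('top','t10',(310,125,415,225),7)
E
python3 ov.py .5602 -.1172 -.1535 0.025 b 0 t10 s10
```

```text
t 14.33 pos [0.6591 0.1588 0.1978] jaw deg 81.43 q [ 0.07  0.65  1.34  0.    1.15 -1.35] w 0.0008 F [-0.1  0.4 -0. ]
tool y [ 0.002  0.001 -1.   ] shift [-0.016 -0.026 -2.799] turn y 0.0013 =deg ccw -0.23
```

View pics/s10.png

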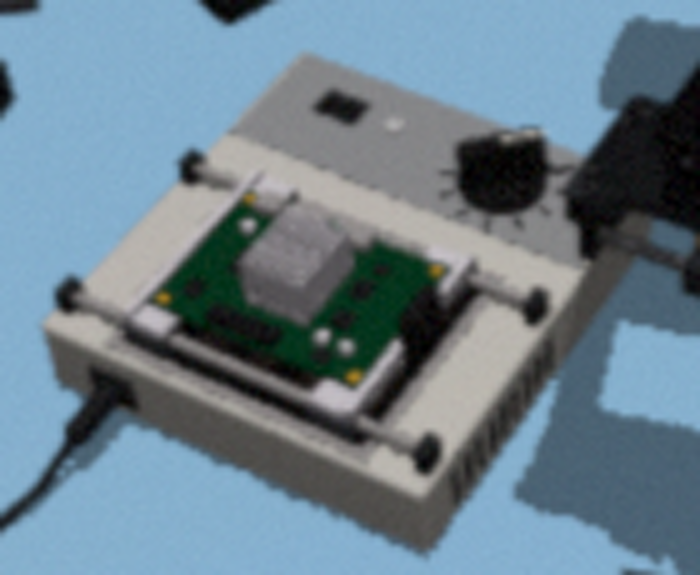

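View pics/t10.png

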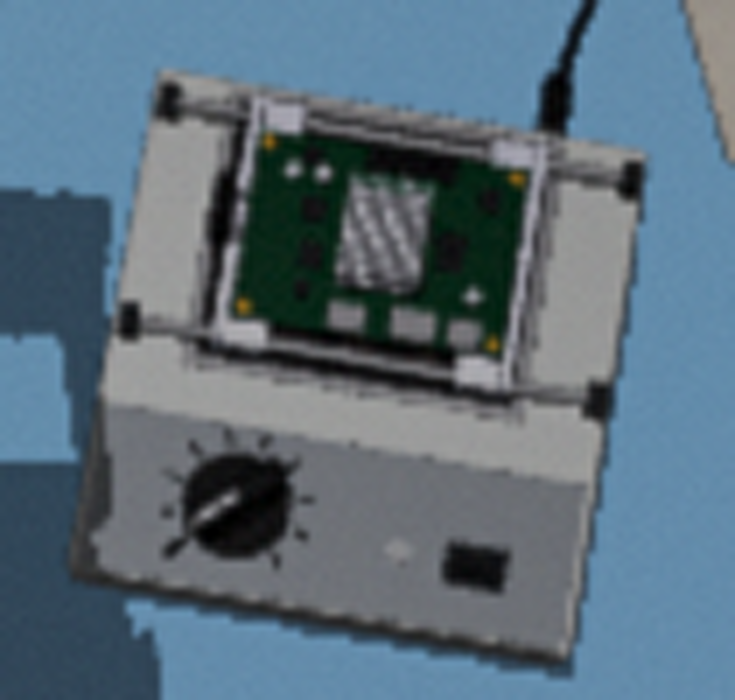

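View pics/ov_top_b.png

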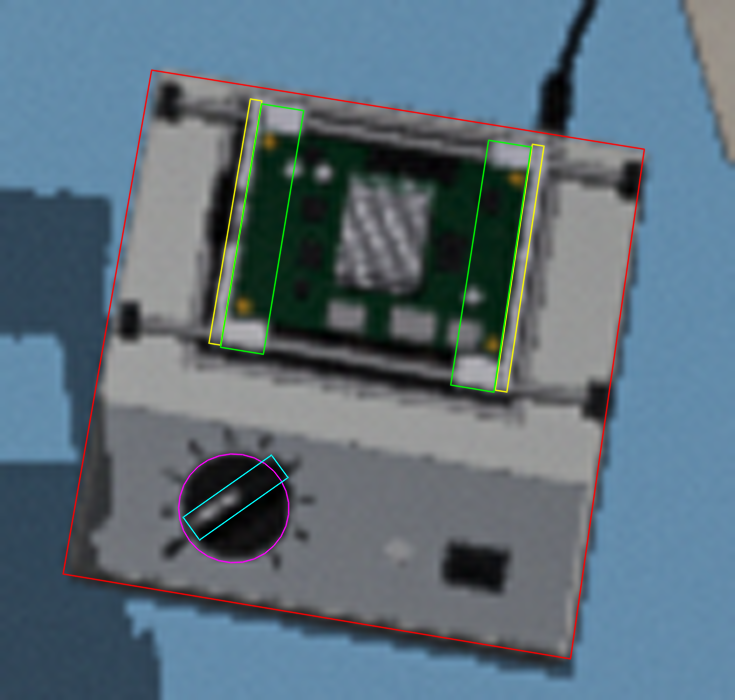

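```bash
python3 - <<'E'
from fit import *
print('dial top',unproj('top',*full([(237,506)],7,(310,125))[0],.065),'scene',unproj('scene',*full([(503,178)],5,(205,170))[0],.065))
goto([.4815,-.0545,.18],np.radians(36.2))
E
```

```text
dial top [ 0.48175652 -0.05622264  0.065     ] scene [ 0.48182193 -0.05351265  0.065     ]
t 14.43 pos [0.6587 0.1548 0.1974] jaw deg 81.29 q [ 0.07  0.65  1.34 -0.    1.15 -1.35] w 0.0007 F [ 0.6 -0.3 -0.4]
tool y [-0.    -0.001 -1.   ] shift [-1.435  0.177 -2.337] turn y 0.2505 =deg ccw -45.09
```

Call:
play_rows(
  series=[
    [0.5, -0.12, 0, -0.2, 0, 0, 0],
    [0.5, -0.18, 0, -0.29, 0, 0, 0],
    [0.5, -0.18, 0, -0.29, 0, 0, 0],
    [0.5, -0.18, 0, -0.29, 0, 0, 0],
    [0.5, -0.18, 0, -0.29, 0, 0, 0],
    [0.5, -0.18, 0, -0.29, 0, 0, 0],
    [0.5, -0.18, 0, -0.29, 0, 0, 0],
    [0.5, -0.16, 0, -0.26, 0, 0, 0],
    [0.5, -0.08, 0, -0.14, 0, 0, 0],
  ],
)

```text
time: 15.18
position: [0.4775, -0.0583, 0.1976]
tool_rot: [0.705, -0.057, 0.055, -0.705]
ft_force: [-0.1, -1.0, 0.2]
grip_width: 0.0426
```

Call:
play_rows(
  series=[
    [0.5, 0, 0.02, 0, 0, 0.036, 0],
    [0.5, 0, 0.03, 0, 0, 0.036, 0],
    [0.5, 0, 0.03, 0, 0, 0.036, 0],
    [0.5, 0, 0.03, 0, 0, 0.036, 0],
    [0.5, 0, 0.03, 0, 0, 0.036, 0],
    [0.5, 0, 0.03, 0, 0, 0.036, 0],
    [0.5, 0, 0.02, 0, 0, 0.034, 0],
    [0.5, 0, 0, 0, 0, 0, 0],
    [0.5, 0, 0, 0, 0, 0, 0],
  ],
)

```text
time: 15.93
position: [0.4803, -0.0564, 0.1786]
tool_rot: [0.631, -0.32, 0.32, -0.63]
ft_force: [-0.1, -0.6, -0.1]
grip_width: 0.0432
```

```bash
python3 - <<'E'
from h import *
goto([.4817,-.0549,.125],np.radians(36.2))
E
```

```text
t 15.93 pos [ 0.4803 -0.0564  0.1786] jaw deg 36.23 q [-0.35  0.45  1.85 -0.    0.84 -0.98] w 0.0432 F [-0.1 -0.6 -0.1]
tool y [-0. -0. -1.] shift [-0.004  0.536  0.02 ] turn y 0.0002 =deg ccw -0.03
```

Call:
play_rows(
  series=[
    [0.5, 0, 0.15, 0.01, 0, 0, 0],
    [0.5, 0, 0.2, 0.01, 0, 0, 0],
    [0.5, 0, 0.15, 0, 0, 0, 0],
    [0.5, 0, 0.04, 0, 0, 0, 0],
    [0.5, 0, 0, 0, 0, 0, 0],
  ],
)

```text
time: 16.35
position: [0.4815, -0.0544, 0.1238]
tool_rot: [0.631, -0.321, 0.319, -0.63]
ft_force: [0.1, 0.0, 0.2]
grip_width: 0.0434
```

```bash
python3 - <<'E'
from h import *
goto([.4817,-.0549,.096],np.radians(36.2))
shot('scene','s11',(250,150,350,250),7)
E
```

```text
t 16.35 pos [ 0.4815 -0.0544  0.1238] jaw deg 36.2 q [-0.34  0.55  1.89 -0.    0.71 -0.98] w 0.0434 F [0.1 0.  0.2]
tool y [-0.002  0.001 -1.   ] shift [ 0.005  0.278 -0.001] turn y 0.0 =deg ccw -0.0
```

View pics/s11.png

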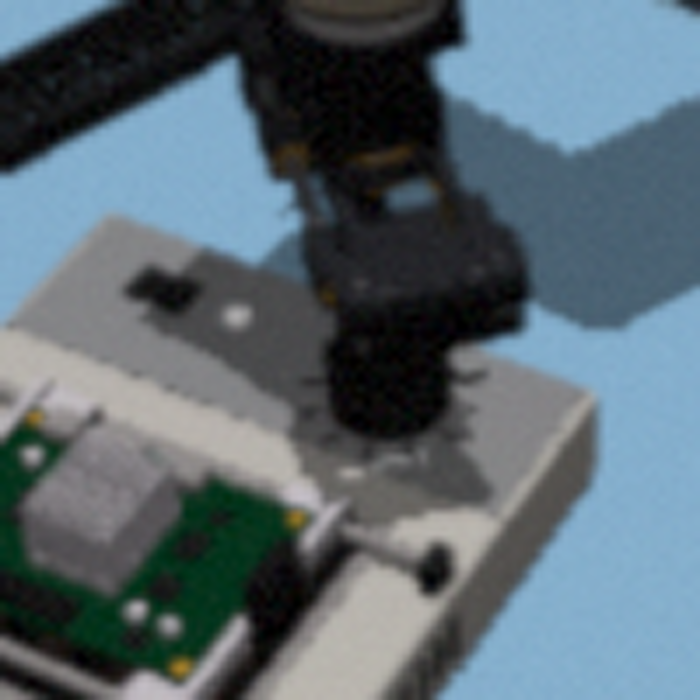

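Call:
play_rows(
  series=[
    [0.5, 0, 0.08, 0, 0, 0, 0],
    [0.5, 0, 0.08, 0, 0, 0, 0],
    [0.5, 0, 0.06, 0, 0, 0, 0],
    [0.5, 0, 0.04, 0, 0, 0, 0],
    [0.5, 0, 0, 0, 0, 0, 0],
  ],
)

```text
time: 16.82
position: [0.4817, -0.0542, 0.0977]
tool_rot: [0.631, -0.321, 0.32, -0.63]
ft_force: [0.3, 0.1, -0.4]
grip_width: 0.0438
```

Call:
play_rows(
  series=[
    [0.3, 0, 0, 0, 0, 0, 0],
    [0.2, 0, 0, 0, 0, 0, 0],
    [0.1, 0, 0, 0, 0, 0, 0],
    [0.1, 0, 0, 0, 0, 0, 0],
    [0.1, 0, 0, 0, 0, 0, 0],
    [0.1, 0, 0, 0, 0, 0, 0],
  ],
  grip_force=25,
)

```text
time: 17.32
position: [0.4813, -0.0554, 0.0988]
tool_rot: [0.632, -0.32, 0.319, -0.63]
ft_force: [-2.4, -5.1, 1.5]
grip_width: 0.0138
```

```bash
python3 - <<'E'
from h import *
goto([.4817,-.0549,.096],np.radians(36.2));print(robot.get_obs()['moment'])
E
```

```text
t 17.32 pos [ 0.4813 -0.0554  0.0988] jaw deg 36.3 q [-0.34  0.59  1.91 -0.    0.64 -0.97] w 0.0138 F [-2.4 -5.1  1.5]
tool y [-0.002 -0.002 -1.   ] shift [-0.002  0.028  0.006] turn y 0.0005 =deg ccw -0.1
[-0.84948195  0.58266866  0.01498286]
```

Call:
play_rows(
  series=[
    [0.1, 0, 0, 0, 0, 0.033, 0],
    [0.1, 0, 0, 0, 0, 0.033, 0],
    [0.1, 0, 0, 0, 0, 0.033, 0],
    [0.1, 0, 0, 0, 0, 0.033, 0],
    [0.1, 0, 0, 0, 0, 0.035, 0],
    [0.1, 0, 0, 0, 0, 0, 0],
    [0.1, 0, 0, 0, 0, 0, 0],
  ],
)

```text
time: 17.9
position: [0.4807, -0.0555, 0.0987]
tool_rot: [0.527, -0.473, 0.472, -0.525]
ft_force: [-4.8, -6.6, 2.1]
grip_width: 0.0141
```

```bash
python3 - <<'E'
from h import *
goto([.4817,-.0549,.096],np.radians(6.2));print(robot.get_obs()['moment'])
E
```

```text
t 17.9 pos [ 0.4807 -0.0555  0.0987] jaw deg 6.17 q [-0.34  0.59  1.91 -0.    0.64 -0.45] w 0.0141 F [-4.8 -6.6  2.1]
tool y [-0.003 -0.002 -1.   ] shift [-0.005  0.027  0.01 ] turn y -0.0002 =deg ccw 0.03
[-1.32301156  0.80812566 -0.06837848]
```

Call:
play_rows(
  series=[
    [0.1, 0.01, 0, -0.01, 0, 0.033, 0],
    [0.1, 0, 0, 0, 0, 0.033, 0],
    [0.1, 0, 0, 0, 0, 0.033, 0],
    [0.1, 0, 0, 0, 0, 0.033, 0],
    [0.1, 0, 0, 0, 0, 0.035, 0],
    [0.1, 0, 0, 0, 0, 0, 0],
    [0.1, 0, 0, 0, 0, 0, 0],
  ],
)

```text
time: 18.48
position: [0.4802, -0.0555, 0.0987]
tool_rot: [-0.387, 0.593, -0.592, 0.385]
ft_force: [-4.1, -2.4, 5.7]
grip_width: 0.0137
```

Call:
play_rows(
  series=[
    [0.1, 0, 0, 0, 0, 0.033, 0],
    [0.1, 0, 0, 0, 0, 0.033, 0],
    [0.1, 0, 0, 0, 0, 0.033, 0],
    [0.1, 0, 0, 0, 0, 0.033, 0],
    [0.1, 0, 0, 0, 0, 0.035, 0],
    [0.1, 0, 0, 0, 0, 0, 0],
    [0.1, 0, 0, 0, 0, 0, 0],
  ],
)

```text
time: 19.07
position: [0.4798, -0.0551, 0.0987]
tool_rot: [-0.22, 0.673, -0.672, 0.218]
ft_force: [-4.7, -1.5, 6.6]
grip_width: 0.0136
```

```bash
python3 - <<'E'
from h import *
goto([.4817,-.0549,.096],np.radians(-53.8));print(robot.get_obs()['moment'])
shot('scene','s12',(250,150,350,250),7);shot('top','t12',(310,125,415,225),7)
E
```

```text
t 19.07 pos [ 0.4798 -0.0551  0.0987] jaw deg -53.86 q [-0.35  0.59  1.91 -0.    0.64  0.59] w 0.0136 F [-4.7 -1.5  6.6]
tool y [-0.003  0.001 -1.   ] shift [-0.016  0.027  0.01 ] turn y -0.0004 =deg ccw 0.06
[-0.45694356  0.95513007  0.04007239]
```

View pics/s12.png

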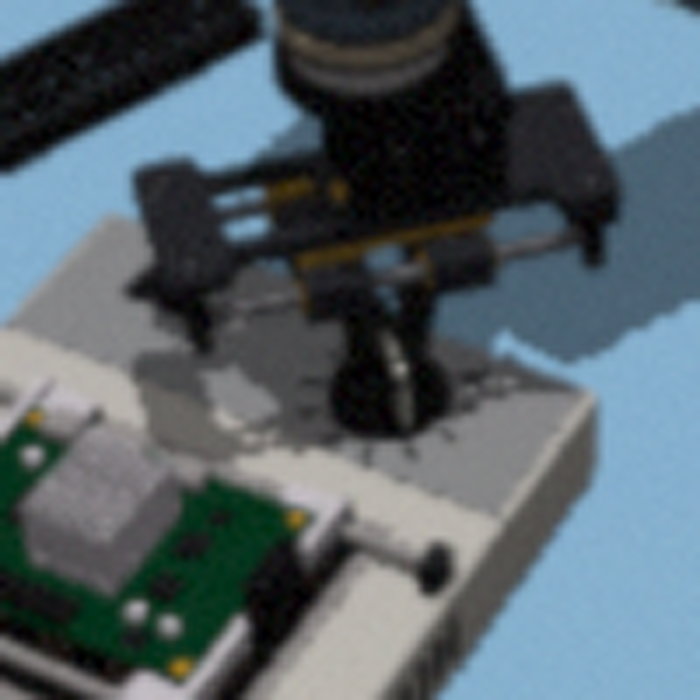

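View pics/t12.png

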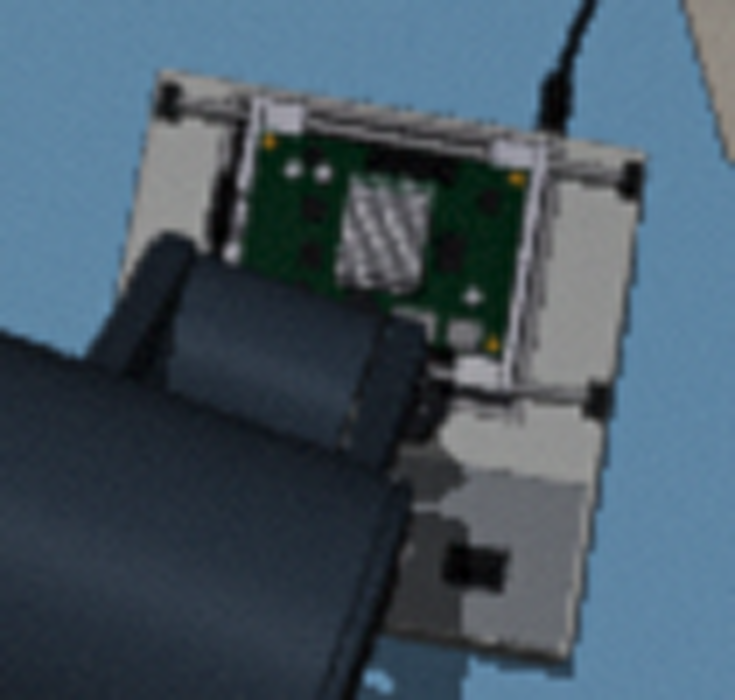

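Call:
play_rows(
  series=[
    [0.1, 0, 0, 0, 0, 0.033, 0],
    [0.1, 0, 0, 0, 0, 0.033, 0],
    [0.1, 0, 0, 0, 0, 0.033, 0],
    [0.1, 0, 0, 0, 0, 0.033, 0],
    [0.1, 0, 0, 0, 0, 0.034, 0],
    [0.1, 0, 0, 0, 0, 0, 0],
    [0.1, 0, 0, 0, 0, 0, 0],
  ],
)

```text
time: 19.75
position: [0.4797, -0.0547, 0.0987]
tool_rot: [-0.039, 0.707, -0.706, 0.037]
ft_force: [-4.3, -0.4, 5.3]
grip_width: 0.0138
```

Call:
play_rows(
  series=[
    [0.1, 0, 0, 0, 0, 0.033, 0],
    [0.1, 0, 0, 0, 0, 0.033, 0],
    [0.1, 0, 0, 0, 0, 0.033, 0],
    [0.1, 0, 0, 0, 0, 0.033, 0],
    [0.1, 0, 0, 0, 0, 0.03, 0],
    [0.1, 0, 0, 0, 0, 0, 0],
    [0.1, 0, 0, 0, 0, 0, 0],
    [0.1, 0, 0, 0, 0, 0, 0],
  ],
)

```text
time: 20.42
position: [0.48, -0.0544, 0.0986]
tool_rot: [0.139, 0.694, -0.693, -0.141]
ft_force: [-3.6, 1.5, 4.8]
grip_width: 0.0138
```

```bash
python3 - <<'E'
from h import *
goto([.4817,-.0549,.096],np.radians(-113.8));print(robot.get_obs()['moment'])
shot('scene','s13',(250,150,350,250),7)
E
```

```text
t 20.42 pos [ 0.48   -0.0544  0.0986] jaw deg -112.87 q [-0.35  0.59  1.91  0.    0.64  1.62] w 0.0138 F [-3.6  1.5  4.8]
tool y [-0.003  0.002 -1.   ] shift [-0.017  0.026 -0.002] turn y 0.0052 =deg ccw -0.93
[ 0.25353396  0.70148669 -0.08981178]
```

View pics/s13.png

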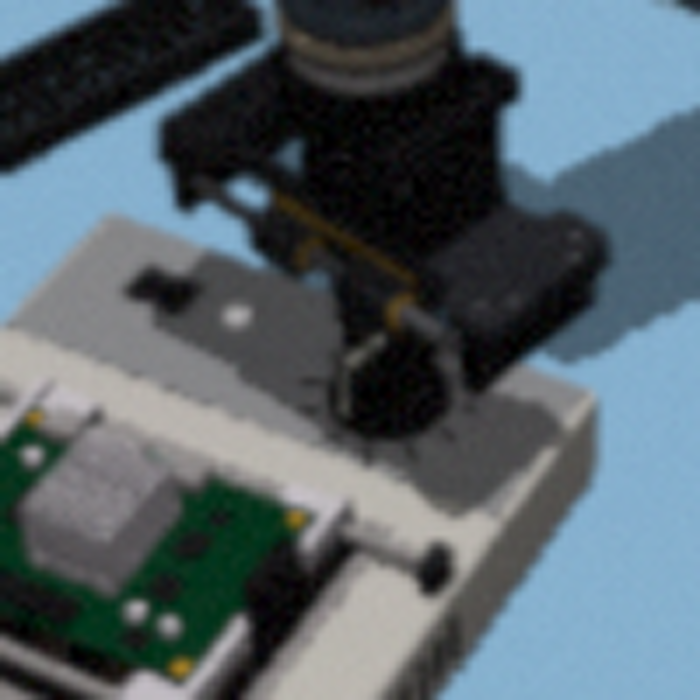

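Total turn is 149°, which is the fifth click, and the pointer is at about local -15°. I'll open, retreat and check.

Call:
play_rows(
  series=[
    [0.2, 0, 0, 0, 0, 0, 0],
    [0.3, 0, 0, 0, 0, 0, 0],
    [0.5, 0, 0, 0, 0, 0, 0],
    [0.5, 0, 0, 0, 0, 0, 0],
    [0.5, 0, 0, 0, 0, 0, 0],
  ],
)

```text
time: 20.88
position: [0.4819, -0.0556, 0.0985]
tool_rot: [-0.142, -0.693, 0.693, 0.141]
ft_force: [0.3, -0.3, 0.1]
grip_width: 0.0363
```

Call:
play_rows(
  series=[
    [0.5, 0, -0.05, 0, 0, 0, 0],
    [0.5, 0, -0.1, 0, 0, 0, 0],
    [0.5, 0, -0.2, 0, 0, 0, 0],
    [0.5, 0, -0.3, 0, 0, 0, 0],
    [0.5, 0, -0.3, 0, 0, 0, 0],
    [0.5, 0, -0.2, 0, 0, 0, 0],
    [0.5, 0, 0, -0.3, 0, 0, 0],
    [0.5, 0, 0, -0.3, 0, 0, 0],
    [0.5, 0, 0, -0.3, 0, 0, 0],
    [0.5, 0, 0, -0.3, 0, 0, 0],
    [0.5, 0, 0, -0.3, 0, 0, 0],
    [0.5, 0, 0, -0.3, 0, 0, 0],
  ],
)

```text
time: 21.88
position: [0.5522, 0.1116, 0.214]
tool_rot: [0.141, 0.693, -0.693, -0.141]
ft_force: [0.9, -0.7, 0.4]
grip_width: 0.0436
```

Call:
play_rows(
  series=[
    [0.5, 0, 0, -0.2, 0, 0, 0],
    [0.5, 0, 0, 0, 0, 0, 0],
    [0.5, 0, 0, 0, 0, 0, 0],
  ],
)

```text
time: 22.13
position: [0.5596, 0.1293, 0.2136]
tool_rot: [-0.141, -0.693, 0.693, 0.141]
ft_force: [-0.1, -0.2, -0.2]
grip_width: 0.0436
```

```bash
python3 - <<'E'
from h import *
goto([.4817,-.0549,.096],np.radians(-113.8))
shot('scene','s14',(205,170,345,285),5);shot('top','t14',(310,125,415,225),7)
E
python3 ov.py .5602 -.1172 -.1535 0.025 c 2.618 t14 s14
```

```text
t 22.13 pos [0.5596 0.1293 0.2136] jaw deg -112.93 q [ 0.03  0.5   1.6  -0.    1.04  2.  ] w 0.0436 F [-0.1 -0.2 -0.2]
tool y [-0. -0. -1.] shift [0.    1.177 2.   ] turn y 0.0048 =deg ccw -0.87
```

View pics/s14.png

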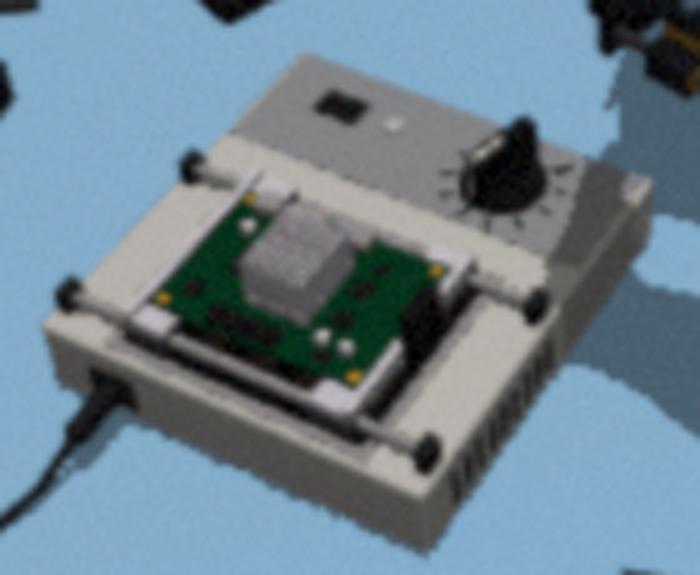

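View pics/t14.png

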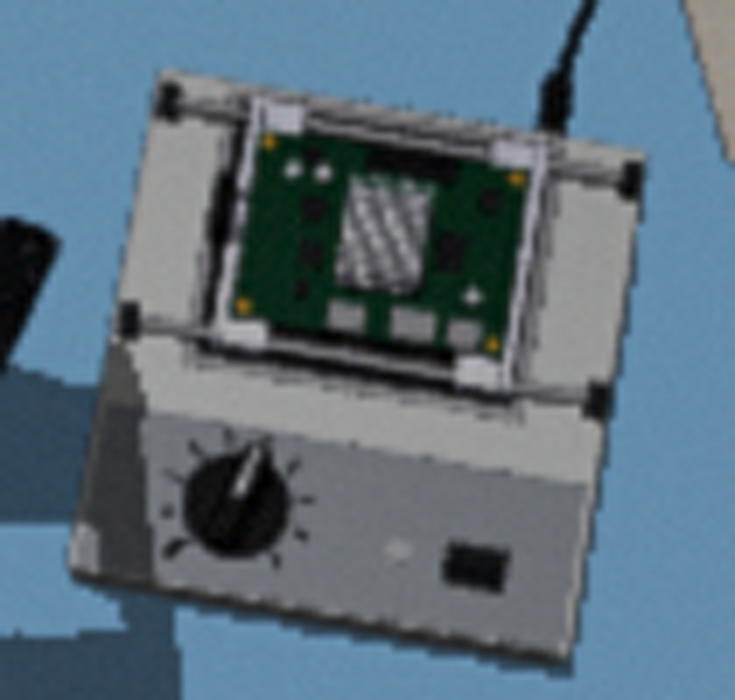

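View pics/ov_top_c.png

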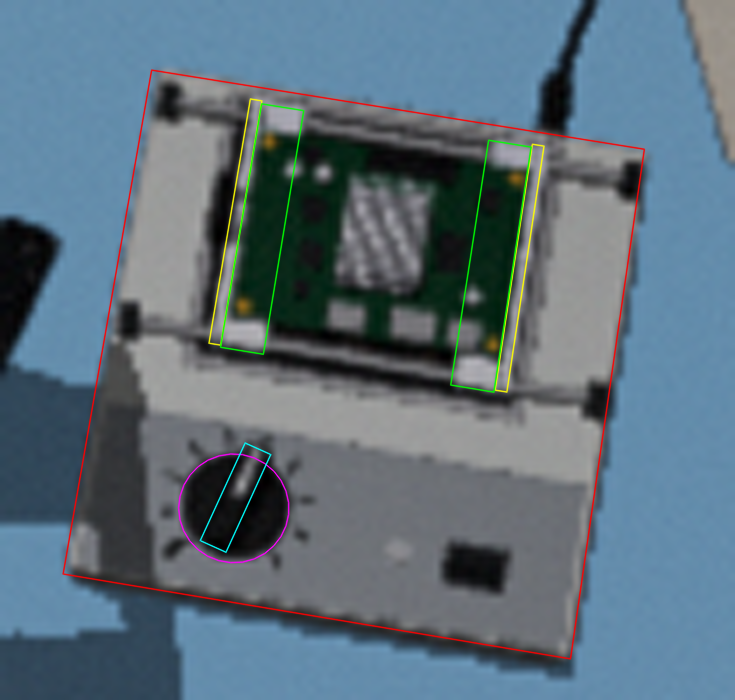

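View pics/raw_s14.png

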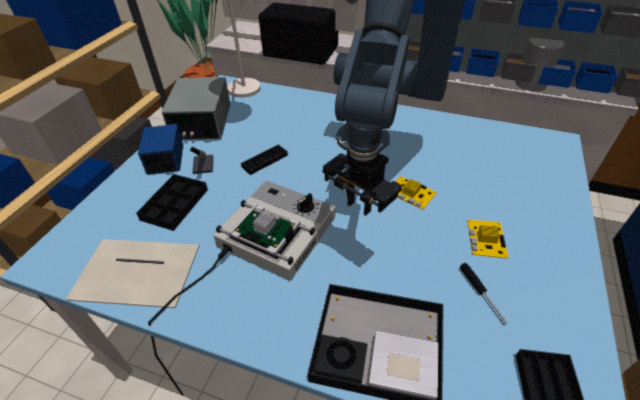

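The pointer line (240,495)→(262,447) points at the sixth mark counting from off, which is the fifth click. The board sits square between both lips, and the rail and board match the r = 0.025 overlay. The arm is clear, so I'm handing in.

```bash
python3 -c "
from rig import ticket
print(ticket.hand_in())"
```

```text
the job is handed in; nothing more can be done
None
```

The board is in the preheater's holder, the movable rail is snug against it and the dial is on the fifth click. I handed the job in at about 22 s of the 72 s; no verdict was reported.

- **Board:** I lifted it by the heat sink and lowered it until it touched the ledges, with about 1 N of contact, then let go. In the pictures it lies flat and square across both rails.
- **Rail:** I pushed it by its tab until it stopped moving and the force rose from 2 N to 13.5 N. The last pictures match an overlay drawn for the gripped position (0.025 m) to within about 2 mm.
- **Dial:** It started at off. I turned it clockwise in five separate clicks, 149° measured at the gripper, and never beyond. After release the pointer stands on the fifth mark after off.
- **Clearance:** The gripper was open and clear of everything, and the force reading was about zero. The other things on the bench look unmoved in the last scene picture.

**Disagreement between cameras:** The two cameras differed by 3 to 5 mm in y for the board and the preheater. I used values close to their average, and touching the ledges and the stop confirmed the placement. No final check failed.

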